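# Fetch the tip cleaner from behind the bottles

## Robot

A 6-joint arm with a two-finger parallel gripper is mounted at the origin on a cart in front of the work surface, level with it; the furniture and walls round the work are solid. World frame = base frame: x ahead of the robot, y to its left, z up, the work surface at z = 0. Lengths are in m, angles in rad, forces in N, time in s.
With the tool pointing down it reaches from about 0.35 to 0.775 m from the base axis. Payload 5.5 kg.
Tool frame: the origin (TCP) lies midway between the tips of the shut fingers; the grasp point (between the pads) lies 19 mm behind it; z points along the fingers, x is the direction in which the jaws open and shut, and the axes are right-handed (so a half turn about z gives the same grasp; the last joint's range is limited). The gripper opens to 85 mm and grips with 20 to 120 N. Pads are 22 mm wide; open, the fingers measure 114 mm over their backs; the gripper's body (76 mm by 85 mm) begins 54 mm behind the grasp point. The pads swing forward as they close: fully open they stand 13 mm farther back than shut.
Start: joints at [-1.489, 0.313, 0.046, 1.304, 0, 1.431], TCP at [0.126, -0.561, 0.231] pointing down, gripper open.
Joint ranges: [-2.76, 2.76], [-0.86, 1.69], [-1.03, 1.26], [-2.2, 2.34], [-1.47, 1.5], [-3.14, 3.14]. Speed limits (rad/s): [2.57, 2.57, 3.14, 3.14, 3.14, 3.14].

## Interface

Orientations are given as a unit quaternion [w, x, y, z].
In Python, from workcell import env gives the robot as it stands.
- The arm moves only by the tool servo_tool, never from a script. Its argument "targets" is a list of rows, each an object with "xyz": the shift along the tool's x, y, z in m, a list of three; "twist": the turn, a rotation vector about the tool's x, y, z in rad, a list of three; "jaw": the opening, from 0 (shut) to 1 (fully open). A call has 1 to 12 rows; each row is the pose to reach, as a shift and turn from the pose commanded when the call began, along the tool's axes at that moment; what a row does not reach only later rows make up. A row lasts 1/12 s, in which the tool goes at most 41.7 mm and 7.16 degrees, less where a joint would pass 70% of its speed; a pose out of reach is approached as far as the arm can. A call with a gripper value outside its range is refused whole. The fingers move at their own pace and stop on an object; "squeeze" is the grip in N (left out, the last holds). Time passes only in rows, so rows that repeat a pose let the fingers close. It gives the time, the measured TCP pose, the force and the opening at its end, in the units of the state.
- env.get_state(): the state, without advancing time (a new reading comes with each control period).
- env.read_camera(name): name is "side" or "top" or "wrist"; returns a dict with "color" (480x640x3 uint8, red, green, blue), "depth" (480x640 float32, m along the optical axis (not along the pixel's ray), 0 where there is no reading), "fx", "fy", "cx", "cy" (pixels), "eye" and "attitude" of the camera in the world. Camera axes: x right, y down, z forward; pixel columns grow to the right and rows downward; lengths in m; the calibration is good to about 2 mm. The wrist camera is an equidistant fisheye: a pixel r from the principal point sees the ray r / f radians off the axis. A picture is of the moment at which its call begins.
- env.hand_in(): hands the job in, once; it reports no verdict.
The state is a dict: "clock": time; "joint_pos": joint angles; "qvel": joint speeds; "tau": joint torques, N m; "tcp_pos": TCP position; "orientation": TCP orientation; "wrist_force": force on the tool from outside, world axes, zero at the start; "ft_torque": the same for the moment, N m; "finger_gap": finger opening in m.
Only numpy, scipy, OpenCV 4.12 (cv2) and the standard library are available. Lean on these libraries where they do the work, as an engineer would, in place of code of your own. Each camera call takes 0.05 s, during which the arm holds its last target. There are 200 camera calls.

## Task

The round brass-wool tip cleaner stands at the back of the grey caddy, hemmed in by two tall jars. Clear both jars onto the blue parking mat, then take out the cleaner and set it in the middle of the round orange pad; only then put each jar back on the very ring of the caddy where it stood at the start. Keep everything upright and leave the cutter, the circuit board and the marker alone.

Things in the scene. Friction and masses are not known exactly. Their poses are not given: they have to be found in the camera images.
- white_jar_mid (a point): Centre (47.5 mm above its underside, on its axis) of the white plastic jar with a blue screw cap: round, 58 mm in diameter, 95 mm tall; straight body up to 70 mm above its underside, then the cap. Site z is up along its axis. At the start it stands on one of the two front rings of the caddy, left or right.
- amber_jar_mid (a point): Centre (47.5 mm above its underside, on its axis) of the amber brown glass jar with a yellow screw cap: round, 56 mm in diameter, 95 mm tall; straight body up to 70 mm above its underside, then the cap. Site z is up along its axis. At the start it stands on the other front ring of the caddy.
- cleaner_mid (a point): Centre (18.5 mm above its underside, on its axis) of the tip cleaner: a low round black cup filled with golden brass wool, 64 mm in diameter, 37 mm tall. Site z is up along its axis. At the start it stands on the back ring of the caddy.
- caddy: Fixed grey tray 150 (x) by 176 (y) mm, origin under its centre; x to its back, y to its left, z up. Floor 4 mm thick; rim 4 mm thick, 14 mm high, along back and sides, none in front. Three flat white rings mark the places: front two centred at x -32, y +34 and -34 mm, back one at x 28, y 0 mm. Jars there stand about 11 mm apart and 9 mm from the cleaner.
- parking_mat: Fixed blue rubber mat with a black edge, 130 mm (x) by 220 mm (y), 3.3 mm thick; origin at the centre of its underside, z up. Big enough for both jars side by side along y.
- pad: Fixed round orange pad with a thin black circle on it, 90 mm in diameter, 3.5 mm thick; origin at the centre of its underside, z up.
- cutter_mid (a point): Bystander: flush cutter with black handles lying flat, 112 x 43 mm, 11 mm high; the point is its centre. Not to be disturbed.
- board_mid (a point): Bystander: green circuit board with white and black components, 110 x 135 mm, 28 mm high; the point is the middle of the board, 3 mm above the bench. Not to be disturbed.
- marker_mid (a point): Bystander: white felt marker with a black cap lying flat, 126 mm long, 13 mm high; the point is its centre. Not to be disturbed.
Mind the look-alikes: they are no part of the job. Several things look just like the part that bears white_jar_mid: the one meant starts farthest from the robot's base.

How it is judged:
On the way, in this order (a step that is already met when the one before it is completed fails the run):
1. both jars stand released and upright on the parking mat (x of white_jar_mid in the frame of parking_mat between -0.042 and 0.042 m and y of white_jar_mid in the frame of parking_mat between -0.087 and 0.087 m and height (world z) of each of white_jar_mid, amber_jar_mid below 0.0565 m and linear speed of each of white_jar, amber_jar below 0.03 m/s and angle between each of white_jar_mid, amber_jar_mid's own z axis and vertical below 0.1 rad and contact force between the fingers and white_jar below 0.2 N and x of amber_jar_mid in the frame of parking_mat between -0.042 and 0.042 m and y of amber_jar_mid in the frame of parking_mat between -0.087 and 0.087 m and contact force between the fingers and amber_jar below 0.2 N), for 0.2 s.
2. the cleaner stands released on the middle of the orange pad while both jars still stand on the mat (all of step 1 and horizontal distance between cleaner_mid and pad below 0.015 m and height (world z) of cleaner_mid below 0.0275 m and linear speed of cleaner below 0.03 m/s and angle between cleaner_mid's own z axis and vertical below 0.1 rad and contact force between the fingers and cleaner below 0.2 N), for 0.2 s.
At the end, for the whole second after the job is handed in: The cleaner stands upright on the orange pad, its centre within 15 mm of the pad's centre; the two jars stand upright in the caddy, each within 15 mm of where it stood at the start; all released and at rest (horizontal distance between cleaner_mid and pad below 0.015 m and height (world z) of cleaner_mid below 0.0275 m and linear speed of each of cleaner, white_jar, amber_jar below 0.03 m/s and angle between each of cleaner_mid, white_jar_mid, amber_jar_mid's own z axis and vertical below 0.1 rad and contact force between the fingers and cleaner below 0.2 N and distance of each of white_jar_mid, amber_jar_mid from where it was at the start of the episode below 0.015 m and contact force between the fingers and white_jar below 0.2 N and contact force between the fingers and amber_jar below 0.2 N); the robot touches nothing.
It fails at once if a jar or the cleaner is tipped over (angle between any of white_jar_mid, amber_jar_mid, cleaner_mid's own z axis and vertical above 0.6 rad).
It fails at once if the cutter, the board or the marker is moved more than 15 mm (distance of any of cutter_mid, board_mid, marker_mid from where it was at the start of the episode above 0.015 m).
It also fails if it takes over 128 s, if anything falls off the work surface, if the arm or the gripper's body presses on something with over 40 N, if the wrist force passes 120 N, or if a joint passes its speed limit or range.

## Working session

There is one attempt and no reset: what is moved stays moved. The work goes in short steps, Python scripts to look and compute and a tool call to move; the robot and the scene stay as the last step left them, time stands still between calls to the robot, and variables do not carry over. Pictures are saved under pics/ and viewed, about 12 in all and at most 16, crops included, and the job is handed in when it is done.

Besides the shell and the picture viewer there is one more tool, called after "Emit:" as name(argument=value, ...), one argument or row to a line, values as JSON. servo_tool: Moves the arm, as the interface text tells. Its arguments: {"type":"object","properties":{"targets":{"type":"array","items":{"type":"object","properties":{"xyz":{"type":"array","items":{"type":"number"}},"twist":{"type":"array","items":{"type":"number"}},"jaw":{"type":"number"}}}},"squeeze":{"type":"number"}},"required":["targets"]}

```bash
mkdir -p pics; cat > h.py <<'E'
from workcell import env
import numpy as np, cv2
from scipy.spatial.transform import Rotation as R
def rot(q): return R.from_quat([q[1],q[2],q[3],q[0]]).as_matrix()
def cam(n): 
    c=env.read_camera(n); c['M']=rot(c['attitude']) if np.size(c['attitude'])==4 else np.array(c['attitude']); return c
def cloud(c):
    v,u=np.mgrid[0:480,0:640]; d=c['depth']
    p=np.stack([(u-c['cx'])/c['fx']*d,(v-c['cy'])/c['fy']*d,d],-1)
    return p@c['M'].T+np.array(c['eye'])
def ray(c,u,v,z):
    r=c['M']@np.array([(u-c['cx'])/c['fx'],(v-c['cy'])/c['fy'],1.]); e=np.array(c['eye']); return e+r*(z-e[2])/r[2]
def save(c,n): cv2.imwrite('pics/'+n,c['color'][:,:,::-1])
E
python3 - <<'E'
from h import *
for n in('top','side'):
    c=cam(n); save(c,n+'0.png'); np.savez(n+'0.npz',**{k:v for k,v in c.items()}); print(n,c['eye'],c['attitude'],c['fx'],c['cx'],c['cy'])
print(env.get_state())
E
```

```text
top [ 0.38920503 -0.05021472  1.28078418] [-0.05059703  0.70723908 -0.70407259  0.0391741 ] 570.6435329620009 318.60114509140914 247.45681527475332
side [0.55146575 0.98224563 0.64468333] [-3.71300073e-04  9.71001415e-03  8.67163715e-01 -4.97928377e-01] 536.0535278815493 324.51026467799664 235.35551291480664
{'clock': 0.1, 'joint_pos': array([-1.48862557e+00,  3.13918794e-01,  4.51220217e-02,  1.30358847e+00,
       -3.98389686e-05,  1.43119476e+00]), 'qvel': array([-0.00075737, -0.00103966,  0.00079596,  0.00089623,  0.00026444,
        0.00096795]), 'tau': array([ 3.74608731e-03, -4.81731033e+01,  2.99240541e+01,  1.28387602e-02,
        2.23245814e-05,  1.17482924e-05]), 'tcp_pos': array([ 0.12641807, -0.56048271,  0.23051377]), 'orientation': array([-5.63987866e-04,  7.81011571e-01, -6.24516048e-01, -5.59888440e-04]), 'wrist_force': array([-0.16473255,  1.24282199,  0.80503589]), 'ft_torque': array([ 0.04087009, -0.01207948,  0.02253859]), 'finger_gap': 0.08532568705262868}
```

View pics/top0.png

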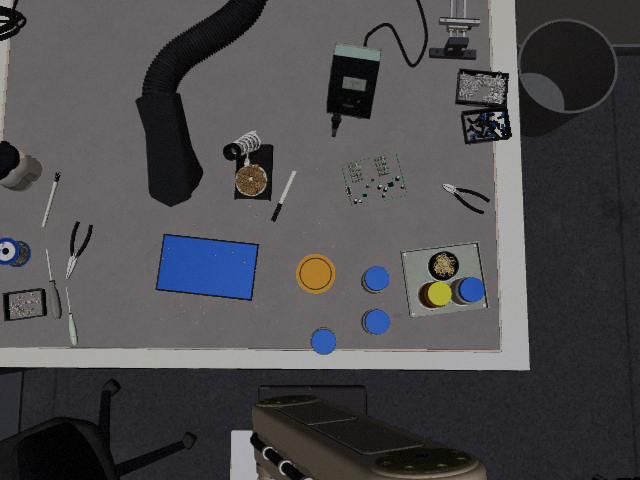

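View pics/side0.png

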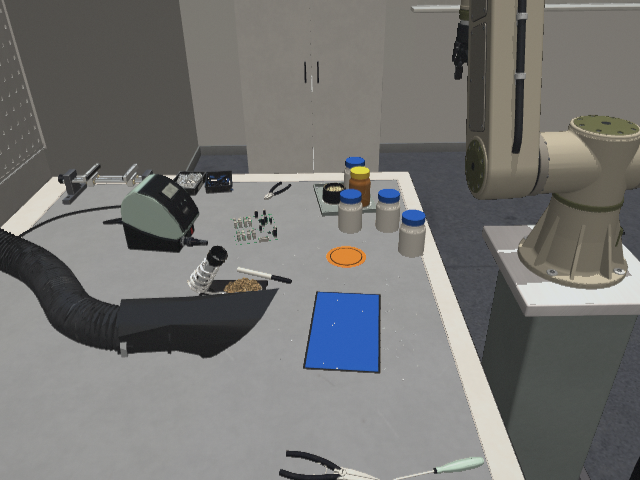

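The top view shows the caddy on the right at about (445,280), with the amber cap at (438,294), white jar cap at (470,290) and cleaner at (444,264). The mat is at (207,267) and the pad at (315,273). Three look-alike jars stand at (376,278), (376,321) and (323,341).

```bash
cat > m.py <<'E'
from h import *
def blobs(c,lo,hi,z,roi,minA=60):
    hsv=cv2.cvtColor(c['color'],cv2.COLOR_RGB2HSV); m=cv2.inRange(hsv,lo,hi)
    k=np.zeros_like(m); x0,y0,x1,y1=roi; k[y0:y1,x0:x1]=m[y0:y1,x0:x1]
    out=[]
    for q in cv2.findContours(k,cv2.RETR_EXTERNAL,cv2.CHAIN_APPROX_NONE)[0]:
        if cv2.contourArea(q)>minA:
            (u,v),(w,h),a=cv2.minAreaRect(q); out.append((ray(c,u,v,z).round(4)[:2],(round(u,1),round(v,1)),(round(w,1),round(h,1)),round(a,1)))
    return out
E
python3 - <<'E'
from m import *
c=dict(np.load('top0.npz')); c['M']=rot(c['attitude'])
roi=(140,220,500,365)
print('blue caps'); [print(b) for b in blobs(c,(100,120,60),(125,255,255),.099,(300,220,500,365))]
print('mat'); [print(b) for b in blobs(c,(100,120,60),(125,255,255),.0033,(140,220,280,320))]
print('yellow'); [print(b) for b in blobs(c,(24,150,80),(34,255,255),.099,(400,220,500,365))]
print('pad'); [print(b) for b in blobs(c,(8,150,80),(24,255,255),.0035,(280,240,350,310))]
P=cloud(c)
hsv=cv2.cvtColor(c['color'],cv2.COLOR_RGB2HSV)
print('wool'); [print(b) for b in blobs(c,(10,60,60),(28,255,255),.035,(425,245,465,280),30)]
# heights of tops
for n,u,v in(('w',470,290),('a',438,294),('c',444,264),('mat',207,267),('pad',315,273),('bench',300,220)): print(n,P[v-2:v+3,u-2:u+3].reshape(-1,3).mean(0).round(4))
for q in ((402,252),(479,242),(488,307),(411,318)): print('caddy',ray(c,*q,.012)[:2].round(4))
E
```

```text
blue caps
(array([ 0.3473, -0.0407]), (323.0, 341.0), (24.0, 24.0), 90.0)
(array([ 0.3864, -0.1513]), (377.0, 322.0), (24.0, 24.0), 90.0)
(array([ 0.4549, -0.3472]), (472.0, 289.0), (24.0, 24.0), 90.0)
(array([ 0.4768, -0.1509]), (376.5, 278.0), (24.0, 23.0), 90.0)
mat
(array([0.5081, 0.2226]), (206.9, 266.6), (95.0, 54.4), 6.4)
yellow
(array([ 0.4459, -0.2798]), (439.3, 293.3), (23.3, 22.6), 45.0)
pad
(array([ 0.4934, -0.0213]), (315.0, 273.5), (39.0, 38.0), 90.0)
wool
(array([ 0.5112, -0.3044]), (444.3, 264.8), (20.6, 22.1), 18.4)
w [ 0.4528 -0.3429  0.0994]
a [ 0.4443 -0.277   0.0996]
c [ 0.5129 -0.3042  0.0335]
mat [0.507  0.2221 0.0043]
pad [ 0.4944 -0.0213  0.0046]
bench [0.6061 0.0111 0.0542]
caddy [ 0.5416 -0.2156]
caddy [ 0.5648 -0.3876]
caddy [ 0.4204 -0.403 ]
caddy [ 0.3954 -0.2335]
```

```bash
python3 - <<'E'
import cv2
a=cv2.imread('pics/top0.png')[225:365,290:500]; cv2.imwrite('pics/crop1.png',cv2.resize(a,None,fx=3.8,fy=3.8,interpolation=cv2.INTER_CUBIC))
E
```

```text
(no output)
```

View pics/crop1.png

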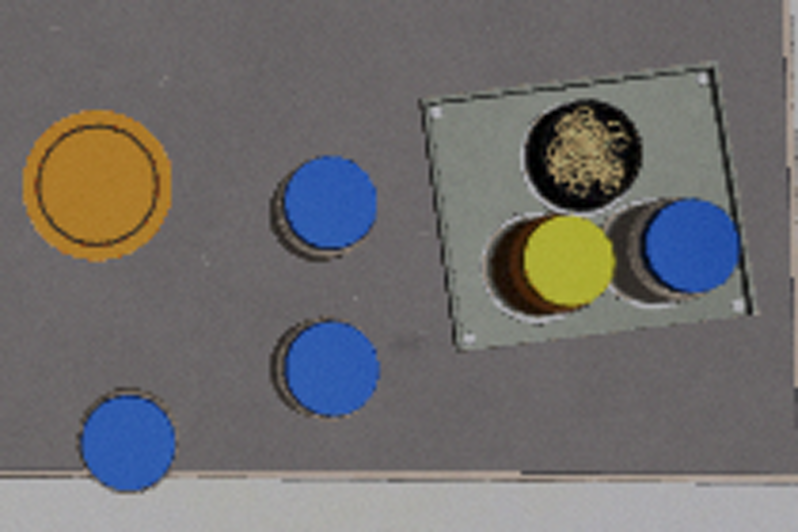

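```bash
cat > go.py <<'E'
from h import *
import sys
def go(x,y,z,th):
    s=env.get_state(); M=rot(s['orientation']); d=M.T@(np.array([x,y,z])-s['tcp_pos'])
    c,q=np.cos(th),np.sin(th); T=np.array([[c,q,0],[q,-c,0],[0,0,-1]])
    tw=R.from_matrix(M.T@T).as_rotvec()
    print('t',round(s['clock'],2),'tcp',s['tcp_pos'].round(4),'th',round(np.arctan2(M[1,0],M[0,0]),4),'gap',round(s['finger_gap'],4),'F',s['wrist_force'].round(1)); print('xyz',d.round(4),'twist',tw.round(4))
if __name__=='__main__': go(*map(float,sys.argv[1:5]))
E
python3 go.py .4526 -.3473 .20 .113
python3 - <<'E'
from h import *
c=dict(np.load('top0.npz')); c['M']=rot(c['attitude']); P=cloud(c)
m=(c['depth']>0); 
S=P[150:215,140:215][m[150:215,140:215]]; S=S[S[:,2]>.03]; print('nozzle min',S.min(0),S.max(0))
s=dict(np.load('side0.npz')); s['M']=rot(s['attitude'])
from m import blobs
print(blobs(s,(8,170,80),(20,255,255),.0035,(320,235,375,275)), blobs(s,(100,120,40),(125,255,255),.0033,(295,280,390,380)))
E
```

```text
t 0.1 tcp [ 0.1264 -0.5605  0.2305] th -1.349 gap 0.0853 F [-0.2  1.2  0.8]
xyz [-0.1362 -0.3651  0.0308] twist [-1.300e-03  1.200e-03 -1.462e+00]
nozzle min [0.62034779 0.23017487 0.0317233 ] [0.76401489 0.33817584 0.13719508]
[(array([ 0.4934, -0.0214]), (345.5, 256.5), (19.0, 39.0), 90.0)] [(array([0.51  , 0.2288]), (343.4, 330.8), (73.1, 77.0), 3.2)]
```

Emit:
servo_tool(
  targets=[
    {"xyz":[-0.011,-0.03,0.0026],"twist":[0,0,-0.122],"jaw":1},
    {"xyz":[-0.0225,-0.061,0.005],"twist":[0,0,-0.244],"jaw":1},
    {"xyz":[-0.034,-0.091,0.0077],"twist":[0,0,-0.366],"jaw":1},
    {"xyz":[-0.045,-0.122,0.01],"twist":[0,0,-0.488],"jaw":1},
    {"xyz":[-0.057,-0.152,0.013],"twist":[0,0,-0.61],"jaw":1},
    {"xyz":[-0.068,-0.1825,0.0154],"twist":[0,0,-0.731],"jaw":1},
    {"xyz":[-0.079,-0.213,0.018],"twist":[0,0,-0.853],"jaw":1},
    {"xyz":[-0.091,-0.243,0.0205],"twist":[0,0,-0.975],"jaw":1},
    {"xyz":[-0.102,-0.274,0.023],"twist":[0,0,-1.097],"jaw":1},
    {"xyz":[-0.1135,-0.304,0.0257],"twist":[0,0,-1.218],"jaw":1},
    {"xyz":[-0.125,-0.335,0.028],"twist":[0,0,-1.34],"jaw":1},
    {"xyz":[-0.1362,-0.3651,0.0308],"twist":[-0.0013,0.0012,-1.462],"jaw":1},
  ],
  squeeze=50,
)

```text
clock: 1.1
tcp_pos: [0.4538, -0.3465, 0.2]
orientation: [0.001, 0.998, 0.06, -0.0]
wrist_force: [-0.2, 0.3, 0.1]
finger_gap: 0.0857
```

Emit:
servo_tool(
  targets=[
    {"xyz":[0,0,0],"twist":[0,0,0],"jaw":1},
    {"xyz":[0,0,0],"twist":[0,0,0],"jaw":1},
    {"xyz":[0,0,0],"twist":[0,0,0],"jaw":1},
  ],
)

```text
clock: 1.35
tcp_pos: [0.4523, -0.3476, 0.2001]
orientation: [0.001, 0.998, 0.056, -0.0]
wrist_force: [-0.2, 0.6, 0.3]
finger_gap: 0.0852
```

```bash
python3 go.py .4526 -.3473 .20 .113; python3 - <<'E'
from h import *
c=cam('wrist'); save(c,'w1.png'); print(c['eye'],c['M'],c['fx'],c['cx'],c['cy'])
np.savez('w1.npz',**c)
E
```

```text
t 1.35 tcp [ 0.4523 -0.3476  0.2001] th 0.1123 gap 0.0852 F [-0.2  0.6  0.3]
xyz [ 0.0003 -0.0003  0.0001] twist [ 0.0011  0.001  -0.0007]
[ 0.44524234 -0.27935169  0.34231208] [[ 0.99373532  0.10819305  0.0280068 ]
 [ 0.11174415 -0.9577854  -0.26487802]
 [-0.00183345  0.26634824 -0.96387512]] 371.64829954431775 322.2579351505036 242.1204392326052
```

View pics/w1.png

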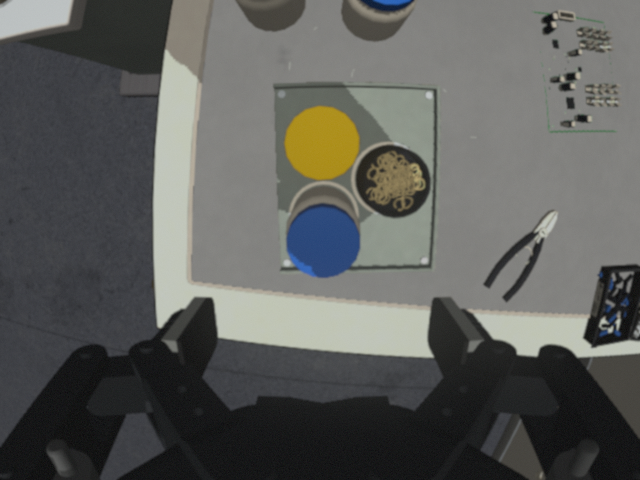

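The wrist view shows the white jar's cap at (323,240), the amber cap at (322,143) and the cleaner at (394,180). The fingers stand at u 195 and 450. I'll cast the cap centres onto their height.

```bash
cat > wm.py <<'E'
from h import *
def wray(c,u,v,z):
    d=np.array([u-c['cx'],v-c['cy']]); r=np.hypot(*d); t=r/c['fx']; k=np.r_[d/r*np.sin(t),np.cos(t)]
    w=c['M']@k; e=np.array(c['eye']); return (e+w*(z-e[2])/w[2])[:2].round(4)
def wfind(c,lo,hi,z,roi,minA=300):
    m=cv2.inRange(cv2.cvtColor(c['color'],cv2.COLOR_RGB2HSV),lo,hi); k=np.zeros_like(m); x0,y0,x1,y1=roi; k[y0:y1,x0:x1]=m[y0:y1,x0:x1]
    for q in cv2.findContours(k,cv2.RETR_EXTERNAL,cv2.CHAIN_APPROX_NONE)[0]:
        if cv2.contourArea(q)>minA:
            P=np.array([wray(c,*p,z) for p in q[:,0]]); (x,r)=cv2.minEnclosingCircle(P.astype(np.float32)); print(np.round(x,4),'r',round(r,4))
BLUE=((100,120,40),(125,255,255)); YEL=((20,150,60),(34,255,255)); ORA=((8,150,60),(20,255,255)); BLK=((0,0,0),(180,255,45))
E
python3 - <<'E'
from wm import *
c=dict(np.load('w1.npz'))
wfind(c,*BLUE,.099,(260,180,400,300)); wfind(c,*YEL,.099,(270,90,370,200)); wfind(c,(10,60,60),(28,255,255),.038,(355,140,430,220))
for q in ((276,87),(436,89),(432,267),(283,269)): print(wray(c,*q,.014))
E
```

```text
[ 0.4521 -0.3461] r 0.0257
[ 0.4444 -0.2799] r 0.0244
[ 0.5079 -0.3044] r 0.0266
[ 0.399  -0.2346]
[ 0.54  -0.217]
[ 0.5626 -0.3824]
[ 0.421  -0.3998]
```

Emit:
servo_tool(
  targets=[
    {"xyz":[0,-0.0008,0.03],"twist":[0.001,0.001,0],"jaw":1},
    {"xyz":[0,-0.0008,0.06],"twist":[0.001,0.001,0],"jaw":1},
    {"xyz":[0,-0.0008,0.085],"twist":[0.001,0.001,0],"jaw":1},
    {"xyz":[0,-0.0008,0.11],"twist":[0.001,0.001,0],"jaw":1},
    {"xyz":[0,-0.0008,0.13],"twist":[0.001,0.001,0],"jaw":1},
    {"xyz":[0,-0.0008,0.145],"twist":[0.001,0.001,0],"jaw":1},
    {"xyz":[0,-0.0008,0.151],"twist":[0.001,0.001,0],"jaw":1},
    {"xyz":[0,-0.0008,0.151],"twist":[0.001,0.001,0],"jaw":1},
  ],
)

```text
clock: 2.07
tcp_pos: [0.4507, -0.3473, 0.0481]
orientation: [-0.001, 0.998, 0.055, -0.001]
wrist_force: [-0.4, -0.0, 1.0]
finger_gap: 0.0854
```

Emit:
servo_tool(
  targets=[
    {"xyz":[0,0,0],"twist":[0,0,0],"jaw":0.6},
    {"xyz":[0,0,0],"twist":[0,0,0],"jaw":0.5},
    {"xyz":[0,0,0],"twist":[0,0,0],"jaw":0.4},
    {"xyz":[0,0,0],"twist":[0,0,0],"jaw":0.4},
    {"xyz":[0,0,0],"twist":[0,0,0],"jaw":0.4},
    {"xyz":[0,0,0],"twist":[0,0,0],"jaw":0.4},
    {"xyz":[0,0,0],"twist":[0,0,0],"jaw":0.4},
    {"xyz":[0,0,0],"twist":[0,0,0],"jaw":0.4},
  ],
  squeeze=50,
)

```text
clock: 2.73
tcp_pos: [0.4534, -0.3485, 0.0514]
orientation: [0.002, 0.998, 0.056, 0.001]
wrist_force: [-2.5, -1.0, 6.2]
finger_gap: 0.0559
```

```bash
python3 go.py .513 .272 .22 .11
```

```text
t 2.73 tcp [ 0.4534 -0.3485  0.0514] th 0.1128 gap 0.0559 F [-2.5 -1.   6.2]
xyz [ 0.1295 -0.6092 -0.1708] twist [ 0.0041 -0.0025  0.0028]
```

Emit:
servo_tool(
  targets=[
    {"xyz":[0,0,-0.004],"twist":[0,0,0],"jaw":0.4},
    {"xyz":[0,0,-0.01],"twist":[0,0,0],"jaw":0.4},
    {"xyz":[0,0,-0.02],"twist":[0,0,0],"jaw":0.4},
    {"xyz":[0,0,-0.03],"twist":[0,0,0],"jaw":0.4},
    {"xyz":[0,0,-0.03],"twist":[0,0,0],"jaw":0.4},
  ],
)

```text
clock: 3.15
tcp_pos: [0.4538, -0.3483, 0.0822]
orientation: [0.002, 0.998, 0.057, 0.002]
wrist_force: [0.3, -1.2, -1.6]
finger_gap: 0.0557
```

```bash
python3 go.py .513 .272 .22 .11;  python3 - <<'E'
from h import *
c=cam('wrist'); save(c,'w2.png')
E
```

```text
t 3.15 tcp [ 0.4538 -0.3483  0.0822] th 0.1132 gap 0.0557 F [ 0.3 -1.2 -1.6]
xyz [ 0.1294 -0.6091 -0.1396] twist [ 0.0037 -0.0034  0.0032]
```

View pics/w2.png

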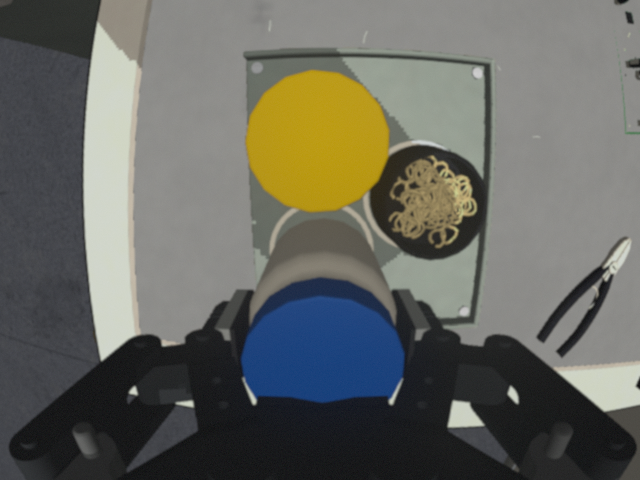

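The jar is held upright and off its ring: the cap is at (322,340) and the empty ring is visible at (320,215). I'll carry it to the mat.

Emit:
servo_tool(
  targets=[
    {"xyz":[0,0,-0.025],"twist":[0,0,0],"jaw":0.4},
    {"xyz":[0,0,-0.05],"twist":[0,0,0],"jaw":0.4},
    {"xyz":[0,0,-0.075],"twist":[0,0,0],"jaw":0.4},
    {"xyz":[0.001,-0.005,-0.1],"twist":[0,0,0],"jaw":0.4},
    {"xyz":[0.003,-0.015,-0.12],"twist":[0,0,0],"jaw":0.4},
    {"xyz":[0.0075,-0.035,-0.13],"twist":[0,0,0],"jaw":0.4},
    {"xyz":[0.014,-0.065,-0.138],"twist":[0,0,0],"jaw":0.4},
    {"xyz":[0.021,-0.1,-0.14],"twist":[0,0,0],"jaw":0.4},
    {"xyz":[0.0285,-0.135,-0.14],"twist":[0,0,0],"jaw":0.4},
    {"xyz":[0.036,-0.17,-0.14],"twist":[0,0,0],"jaw":0.4},
    {"xyz":[0.0435,-0.205,-0.14],"twist":[0,0,0],"jaw":0.4},
    {"xyz":[0.051,-0.24,-0.14],"twist":[0,0,0],"jaw":0.4},
  ],
)

```text
clock: 4.2
tcp_pos: [0.4757, -0.1012, 0.2193]
orientation: [0.0, 0.998, 0.056, 0.001]
wrist_force: [-0.0, 0.4, -1.4]
finger_gap: 0.0558
```

Emit:
servo_tool(
  targets=[
    {"xyz":[0.0075,-0.035,0],"twist":[0,0,0],"jaw":0.4},
    {"xyz":[0.015,-0.07,0],"twist":[0,0,0],"jaw":0.4},
    {"xyz":[0.0223,-0.105,0],"twist":[0,0,0],"jaw":0.4},
    {"xyz":[0.03,-0.14,0],"twist":[0,0,0],"jaw":0.4},
    {"xyz":[0.037,-0.175,0],"twist":[0,0,0],"jaw":0.4},
    {"xyz":[0.0446,-0.21,0],"twist":[0,0,0],"jaw":0.4},
    {"xyz":[0.052,-0.245,0],"twist":[0,0,0],"jaw":0.4},
    {"xyz":[0.059,-0.28,0],"twist":[0,0,0],"jaw":0.4},
    {"xyz":[0.066,-0.31,0],"twist":[0,0,0],"jaw":0.4},
    {"xyz":[0.072,-0.335,0],"twist":[0,0,0],"jaw":0.4},
    {"xyz":[0.076,-0.355,0],"twist":[0,0,0],"jaw":0.4},
    {"xyz":[0.0784,-0.3691,0],"twist":[0,0,0],"jaw":0.4},
  ],
)

```text
clock: 5.2
tcp_pos: [0.5121, 0.2748, 0.2187]
orientation: [0.0, 0.998, 0.057, 0.0]
wrist_force: [0.4, -0.8, -1.6]
finger_gap: 0.0557
```

Emit:
servo_tool(
  targets=[
    {"xyz":[0,0,0],"twist":[0,0,0],"jaw":0.4},
    {"xyz":[0,0,0],"twist":[0,0,0],"jaw":0.4},
    {"xyz":[0,0,0],"twist":[0,0,0],"jaw":0.4},
  ],
)

```text
clock: 5.45
tcp_pos: [0.5121, 0.2718, 0.219]
orientation: [0.001, 0.998, 0.056, 0.0]
wrist_force: [0.4, -0.3, -2.2]
finger_gap: 0.0557
```

```bash
python3 go.py .513 .272 .053 .11
```

```text
t 5.45 tcp [0.5121 0.2718 0.219 ] th 0.1125 gap 0.0557 F [ 0.4 -0.3 -2.2]
xyz [ 0.0008 -0.0003  0.166 ] twist [ 0.0014 -0.0003  0.0025]
```

Emit:
servo_tool(
  targets=[
    {"xyz":[0,0,0.025],"twist":[0,0,0],"jaw":0.4},
    {"xyz":[0,0,0.05],"twist":[0,0,0],"jaw":0.4},
    {"xyz":[0,0,0.075],"twist":[0,0,0],"jaw":0.4},
    {"xyz":[0,0,0.1],"twist":[0,0,0],"jaw":0.4},
    {"xyz":[0,0,0.12],"twist":[0,0,0],"jaw":0.4},
    {"xyz":[0,0,0.14],"twist":[0,0,0],"jaw":0.4},
    {"xyz":[0,0,0.152],"twist":[0,0,0],"jaw":0.4},
    {"xyz":[0,0,0.16],"twist":[0,0,0],"jaw":0.4},
    {"xyz":[0,0,0.164],"twist":[0,0,0],"jaw":0.4},
    {"xyz":[0,0,0.166],"twist":[0,0,0],"jaw":0.4},
    {"xyz":[0,0,0.167],"twist":[0,0,0],"jaw":0.4},
    {"xyz":[0,0,0.167],"twist":[0,0,0],"jaw":0.4},
  ],
)

```text
clock: 6.45
tcp_pos: [0.5132, 0.2725, 0.053]
orientation: [0.0, 0.998, 0.056, 0.001]
wrist_force: [-0.1, 0.1, -1.2]
finger_gap: 0.0553
```

Emit:
servo_tool(
  targets=[
    {"xyz":[0,0,0.001],"twist":[0,0,0],"jaw":0.4},
    {"xyz":[0,0,0.0015],"twist":[0,0,0],"jaw":0.4},
    {"xyz":[0,0,0.002],"twist":[0,0,0],"jaw":0.4},
    {"xyz":[0,0,0.002],"twist":[0,0,0],"jaw":0.4},
  ],
)

```text
clock: 6.78
tcp_pos: [0.5127, 0.2727, 0.0505]
orientation: [0.0, 0.998, 0.057, 0.001]
wrist_force: [-0.0, 0.7, -0.9]
finger_gap: 0.0557
```

Emit:
servo_tool(
  targets=[
    {"xyz":[0,0,0.001],"twist":[0,0,0],"jaw":0.4},
    {"xyz":[0,0,0.002],"twist":[0,0,0],"jaw":0.4},
    {"xyz":[0,0,0.003],"twist":[0,0,0],"jaw":0.4},
    {"xyz":[0,0,0.003],"twist":[0,0,0],"jaw":0.4},
  ],
)

```text
clock: 7.12
tcp_pos: [0.5127, 0.2728, 0.0503]
orientation: [0.0, 0.998, 0.057, 0.001]
wrist_force: [-6.8, -2.2, 19.3]
finger_gap: 0.0553
```

Emit:
servo_tool(
  targets=[
    {"xyz":[0,0,-0.002],"twist":[0,0,0],"jaw":0.6},
    {"xyz":[0,0,-0.002],"twist":[0,0,0],"jaw":0.75},
    {"xyz":[0,0,-0.002],"twist":[0,0,0],"jaw":1},
    {"xyz":[0,0,-0.002],"twist":[0,0,0],"jaw":1},
    {"xyz":[0,0,-0.002],"twist":[0,0,0],"jaw":1},
    {"xyz":[0,0,-0.02],"twist":[0,0,0],"jaw":1},
    {"xyz":[0,0,-0.045],"twist":[0,0,0],"jaw":1},
    {"xyz":[0,0,-0.08],"twist":[0,0,0],"jaw":1},
    {"xyz":[0,0,-0.115],"twist":[0,0,0],"jaw":1},
    {"xyz":[0,0,-0.15],"twist":[0,0,0],"jaw":1},
    {"xyz":[0,0,-0.17],"twist":[0,0,0],"jaw":1},
    {"xyz":[0,0,-0.17],"twist":[0,0,0],"jaw":1},
  ],
)

```text
clock: 8.12
tcp_pos: [0.5149, 0.2736, 0.2226]
orientation: [-0.001, 0.998, 0.056, 0.005]
wrist_force: [0.6, 0.1, 1.1]
finger_gap: 0.0851
```

```bash
python3 go.py .445 -.2798 .20 .113; python3 - <<'E'
from h import *
from wm import *
from m import blobs
c=cam('top'); print(blobs(c,(100,120,60),(125,255,255),.0983,(140,180,280,320)), blobs(c,(24,150,80),(34,255,255),.099,(400,220,500,365)))
c=cam('wrist'); save(c,'w3.png'); 
E
```

```text
t 8.12 tcp [0.5149 0.2736 0.2226] th 0.113 gap 0.0851 F [0.6 0.1 1.1]
xyz [-0.1321  0.5421  0.0206] twist [-0.0014 -0.0097  0.    ]
[(array([0.4994, 0.2022]), (206.9, 266.4), (94.8, 54.6), 6.5)] [(array([ 0.4459, -0.2798]), (439.3, 293.3), (23.3, 22.6), 45.0)]
```

View pics/w3.png

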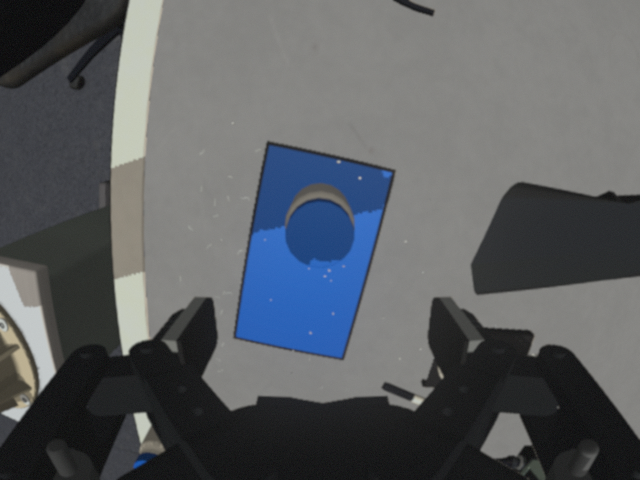

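The wrist view shows the white jar upright on the mat: cap at (319,232), mat corners at (268,143), (394,170), (343,358), (236,338). I'll check its place in numbers.

```bash
python3 - <<'E'
from wm import *
c=cam('wrist')
P=np.array([wray(c,*q,.0033) for q in ((268,143),(394,170),(343,358),(236,338))]); print(P,P.mean(0)); 
print(wray(c,319,232,.0983))
E
```

```text
[[0.4545 0.3351]
 [0.5779 0.3231]
 [0.5556 0.1109]
 [0.4335 0.1219]] [0.505375 0.22275 ]
[0.5107 0.2767]
```

Emit:
servo_tool(
  targets=[
    {"xyz":[-0.009,0.036,0],"twist":[0,0,0],"jaw":1},
    {"xyz":[-0.018,0.072,0],"twist":[0,0,0],"jaw":1},
    {"xyz":[-0.026,0.108,0],"twist":[0,0,0],"jaw":1},
    {"xyz":[-0.035,0.144,0],"twist":[0,0,0],"jaw":1},
    {"xyz":[-0.044,0.18,0],"twist":[0,0,0],"jaw":1},
    {"xyz":[-0.053,0.216,0],"twist":[0,0,0],"jaw":1},
    {"xyz":[-0.061,0.252,0],"twist":[0,0,0],"jaw":1},
    {"xyz":[-0.07,0.288,0],"twist":[0,0,0],"jaw":1},
    {"xyz":[-0.079,0.324,0],"twist":[0,0,0],"jaw":1},
    {"xyz":[-0.088,0.36,0],"twist":[0,0,0],"jaw":1},
    {"xyz":[-0.097,0.396,0],"twist":[0,0,0],"jaw":1},
    {"xyz":[-0.105,0.43,0],"twist":[0,0,0],"jaw":1},
  ],
)

```text
clock: 9.27
tcp_pos: [0.4547, -0.1677, 0.2153]
orientation: [-0.001, 0.998, 0.056, -0.001]
wrist_force: [0.3, -0.7, -0.3]
finger_gap: 0.0856
```

Emit:
servo_tool(
  targets=[
    {"xyz":[-0.008,0.033,0.005],"twist":[0,0,0],"jaw":1},
    {"xyz":[-0.016,0.065,0.01],"twist":[0,0,0],"jaw":1},
    {"xyz":[-0.022,0.09,0.015],"twist":[0,0,0],"jaw":1},
    {"xyz":[-0.026,0.107,0.02],"twist":[0,0,0],"jaw":1},
    {"xyz":[-0.0271,0.1121,0.02],"twist":[0,0,0],"jaw":1},
    {"xyz":[-0.0271,0.1121,0.02],"twist":[0,0,0],"jaw":1},
    {"xyz":[-0.0271,0.1121,0.02],"twist":[0,0,0],"jaw":1},
  ],
)

```text
clock: 9.85
tcp_pos: [0.4416, -0.28, 0.1962]
orientation: [-0.001, 0.998, 0.056, -0.0]
wrist_force: [-0.2, -0.1, -0.5]
finger_gap: 0.0853
```

```bash
python3 go.py .445 -.2798 .049 .113; python3 - <<'E'
from wm import *
c=cam('wrist'); wfind(c,*YEL,.099,(200,100,450,360))
E
```

```text
t 9.85 tcp [ 0.4416 -0.28    0.1962] th 0.1127 gap 0.0853 F [-0.2 -0.1 -0.5]
xyz [0.0035 0.0004 0.1472] twist [-0.0017  0.0007 -0.0003]
[ 0.4444 -0.278 ] r 0.0255
```

Emit:
servo_tool(
  targets=[
    {"xyz":[0.003,-0.0003,0.025],"twist":[-0.0017,0.0007,0],"jaw":1},
    {"xyz":[0.003,-0.0003,0.05],"twist":[-0.0017,0.0007,0],"jaw":1},
    {"xyz":[0.003,-0.0003,0.075],"twist":[-0.0017,0.0007,0],"jaw":1},
    {"xyz":[0.003,-0.0003,0.1],"twist":[-0.0017,0.0007,0],"jaw":1},
    {"xyz":[0.003,-0.0003,0.12],"twist":[-0.0017,0.0007,0],"jaw":1},
    {"xyz":[0.003,-0.0003,0.135],"twist":[-0.0017,0.0007,0],"jaw":1},
    {"xyz":[0.003,-0.0003,0.145],"twist":[-0.0017,0.0007,0],"jaw":1},
    {"xyz":[0.003,-0.0003,0.145],"twist":[-0.0017,0.0007,0],"jaw":1},
    {"xyz":[0.003,-0.0003,0.145],"twist":[-0.0017,0.0007,0],"jaw":1},
  ],
)

```text
clock: 10.65
tcp_pos: [0.4455, -0.2795, 0.0526]
orientation: [0.001, 0.998, 0.057, 0.001]
wrist_force: [-0.4, -0.5, -0.2]
finger_gap: 0.085
```

Emit:
servo_tool(
  targets=[
    {"xyz":[0,0,0],"twist":[0,0,0],"jaw":0.6},
    {"xyz":[0,0,0],"twist":[0,0,0],"jaw":0.5},
    {"xyz":[0,0,0],"twist":[0,0,0],"jaw":0.4},
    {"xyz":[0,0,0],"twist":[0,0,0],"jaw":0.4},
    {"xyz":[0,0,0],"twist":[0,0,0],"jaw":0.4},
    {"xyz":[0,0,0],"twist":[0,0,0],"jaw":0.4},
    {"xyz":[0,0,0],"twist":[0,0,0],"jaw":0.4},
    {"xyz":[0,0,0],"twist":[0,0,0],"jaw":0.4},
  ],
  squeeze=50,
)

```text
clock: 11.32
tcp_pos: [0.4459, -0.2811, 0.0542]
orientation: [0.002, 0.998, 0.056, 0.002]
wrist_force: [-2.0, 1.1, 6.5]
finger_gap: 0.0536
```

Emit:
servo_tool(
  targets=[
    {"xyz":[0,0,-0.004],"twist":[0,0,0],"jaw":0.4},
    {"xyz":[0,0,-0.01],"twist":[0,0,0],"jaw":0.4},
    {"xyz":[0,0,-0.025],"twist":[0,0,0],"jaw":0.4},
    {"xyz":[0,0,-0.05],"twist":[0,0,0],"jaw":0.4},
    {"xyz":[0,0,-0.075],"twist":[0,0,0],"jaw":0.4},
    {"xyz":[0,0,-0.1],"twist":[0,0,0],"jaw":0.4},
    {"xyz":[0,0,-0.125],"twist":[0,0,0],"jaw":0.4},
    {"xyz":[0,0,-0.15],"twist":[0,0,0],"jaw":0.4},
    {"xyz":[0,0,-0.168],"twist":[0,0,0],"jaw":0.4},
    {"xyz":[0,0,-0.17],"twist":[0,0,0],"jaw":0.4},
    {"xyz":[0,0,-0.17],"twist":[0,0,0],"jaw":0.4},
  ],
)

```text
clock: 12.23
tcp_pos: [0.4456, -0.2805, 0.2236]
orientation: [0.002, 0.998, 0.056, 0.002]
wrist_force: [0.1, 1.0, -3.4]
finger_gap: 0.0535
```

```bash
python3 go.py .501 .172 .22 .11; python3 - <<'E'
from wm import *
c=cam('wrist'); save(c,'w4.png')
E
```

```text
t 12.23 tcp [ 0.4456 -0.2805  0.2236] th 0.1129 gap 0.0535 F [ 0.1  1.  -3.4]
xyz [ 0.1061 -0.4434  0.002 ] twist [ 0.0045 -0.0036  0.0029]
```

View pics/w4.png

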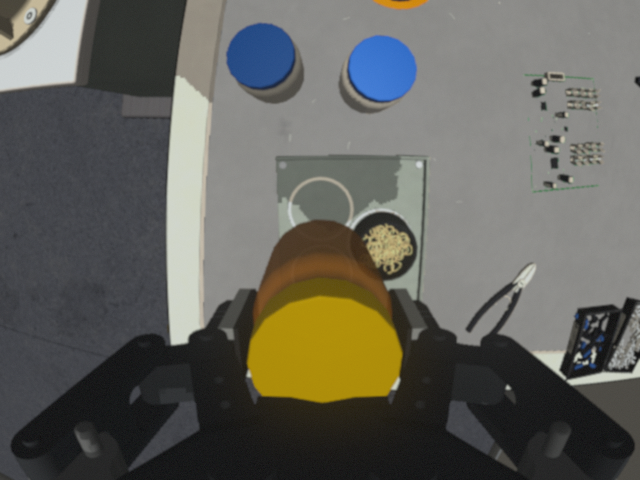

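The amber jar is held, with its cap at (325,340) and the cleaner undisturbed at (385,245). I'll carry it to the mat.

Emit:
servo_tool(
  targets=[
    {"xyz":[0.004,-0.016,0],"twist":[0,0,0],"jaw":0.4},
    {"xyz":[0.012,-0.05,0],"twist":[0,0,0],"jaw":0.4},
    {"xyz":[0.02,-0.085,0],"twist":[0,0,0],"jaw":0.4},
    {"xyz":[0.029,-0.12,0],"twist":[0,0,0],"jaw":0.4},
    {"xyz":[0.037,-0.155,0],"twist":[0,0,0],"jaw":0.4},
    {"xyz":[0.0455,-0.19,0],"twist":[0,0,0],"jaw":0.4},
    {"xyz":[0.054,-0.225,0],"twist":[0,0,0],"jaw":0.4},
    {"xyz":[0.062,-0.26,0],"twist":[0,0,0],"jaw":0.4},
    {"xyz":[0.0706,-0.295,0],"twist":[0,0,0],"jaw":0.4},
    {"xyz":[0.079,-0.33,0],"twist":[0,0,0],"jaw":0.4},
    {"xyz":[0.087,-0.365,0],"twist":[0,0,0],"jaw":0.4},
    {"xyz":[0.0957,-0.4,0],"twist":[0,0,0],"jaw":0.4},
  ],
)

```text
clock: 13.28
tcp_pos: [0.4935, 0.1299, 0.2195]
orientation: [0.001, 0.998, 0.056, -0.001]
wrist_force: [-0.2, -0.6, -2.4]
finger_gap: 0.0534
```

Emit:
servo_tool(
  targets=[
    {"xyz":[0.005,-0.022,0],"twist":[0,0,0],"jaw":0.4},
    {"xyz":[0.009,-0.037,0],"twist":[0,0,0],"jaw":0.4},
    {"xyz":[0.0104,-0.0434,0],"twist":[0,0,0],"jaw":0.4},
    {"xyz":[0.0104,-0.0434,0],"twist":[0,0,0],"jaw":0.4},
    {"xyz":[0.0104,-0.0434,0],"twist":[0,0,0],"jaw":0.4},
    {"xyz":[0.0104,-0.0434,0],"twist":[0,0,0],"jaw":0.4},
  ],
)

```text
clock: 13.78
tcp_pos: [0.5, 0.1715, 0.2209]
orientation: [0.001, 0.998, 0.056, 0.0]
wrist_force: [0.4, 0.1, -2.0]
finger_gap: 0.0538
```

```bash
python3 go.py .501 .172 .056 .11
```

```text
t 13.78 tcp [0.5    0.1715 0.2209] th 0.1119 gap 0.0538 F [ 0.4  0.1 -2. ]
xyz [ 0.0011 -0.0009  0.1649] twist [ 0.003  -0.0002  0.0019]
```

Emit:
servo_tool(
  targets=[
    {"xyz":[0,0,0.03],"twist":[0,0,0],"jaw":0.4},
    {"xyz":[0,0,0.06],"twist":[0,0,0],"jaw":0.4},
    {"xyz":[0,0,0.09],"twist":[0,0,0],"jaw":0.4},
    {"xyz":[0,0,0.115],"twist":[0,0,0],"jaw":0.4},
    {"xyz":[0,0,0.135],"twist":[0,0,0],"jaw":0.4},
    {"xyz":[0,0,0.15],"twist":[0,0,0],"jaw":0.4},
    {"xyz":[0,0,0.159],"twist":[0,0,0],"jaw":0.4},
    {"xyz":[0,0,0.164],"twist":[0,0,0],"jaw":0.4},
    {"xyz":[0,0,0.166],"twist":[0,0,0],"jaw":0.4},
    {"xyz":[0,0,0.167],"twist":[0,0,0],"jaw":0.4},
    {"xyz":[0,0,0.168],"twist":[0,0,0],"jaw":0.4},
    {"xyz":[0,0,0.168],"twist":[0,0,0],"jaw":0.4},
  ],
)

```text
clock: 14.78
tcp_pos: [0.5015, 0.1723, 0.0544]
orientation: [0.001, 0.998, 0.056, 0.002]
wrist_force: [0.4, -0.0, -2.6]
finger_gap: 0.0533
```

Emit:
servo_tool(
  targets=[
    {"xyz":[0,0,0.001],"twist":[0,0,0],"jaw":0.4},
    {"xyz":[0,0,0.0015],"twist":[0,0,0],"jaw":0.4},
    {"xyz":[0,0,0.002],"twist":[0,0,0],"jaw":0.4},
    {"xyz":[0,0,0.002],"twist":[0,0,0],"jaw":0.4},
  ],
)

```text
clock: 15.12
tcp_pos: [0.5015, 0.1725, 0.0532]
orientation: [0.001, 0.998, 0.057, 0.002]
wrist_force: [-3.1, -0.7, 6.8]
finger_gap: 0.0533
```

Contact, so I'll release and rise.

Emit:
servo_tool(
  targets=[
    {"xyz":[0,0,0],"twist":[0,0,0],"jaw":0.6},
    {"xyz":[0,0,0],"twist":[0,0,0],"jaw":0.75},
    {"xyz":[0,0,0],"twist":[0,0,0],"jaw":1},
    {"xyz":[0,0,0],"twist":[0,0,0],"jaw":1},
    {"xyz":[0,0,0],"twist":[0,0,0],"jaw":1},
    {"xyz":[0,0,-0.02],"twist":[0,0,0],"jaw":1},
    {"xyz":[0,0,-0.045],"twist":[0,0,0],"jaw":1},
    {"xyz":[0,0,-0.08],"twist":[0,0,0],"jaw":1},
    {"xyz":[0,0,-0.115],"twist":[0,0,0],"jaw":1},
    {"xyz":[0,0,-0.15],"twist":[0,0,0],"jaw":1},
    {"xyz":[0,0,-0.165],"twist":[0,0,0],"jaw":1},
    {"xyz":[0,0,-0.165],"twist":[0,0,0],"jaw":1},
  ],
)

```text
clock: 16.12
tcp_pos: [0.503, 0.1731, 0.2212]
orientation: [0.001, 0.998, 0.056, 0.005]
wrist_force: [0.8, 0.3, -0.8]
finger_gap: 0.0855
```

```bash
python3 go.py .508 -.305 .16 -1.458; python3 - <<'E'
from wm import *
c=cam('side'); cv2.imwrite('pics/s5.png',cv2.resize(c['color'][140:400,260:460,::-1],None,fx=2.2,fy=2.2))
E
```

```text
t 16.12 tcp [0.503  0.1731 0.2212] th 0.1131 gap 0.0855 F [ 0.8  0.3 -0.8]
xyz [-0.0495  0.4755  0.0616] twist [-0.0063 -0.0092  1.571 ]
```

View pics/s5.png

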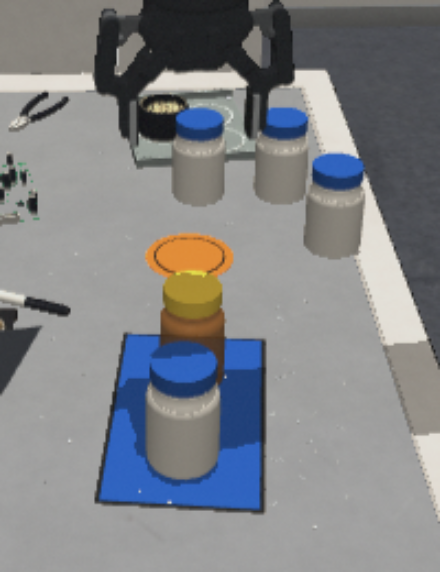

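Emit:
servo_tool(
  targets=[
    {"xyz":[-0.0035,0.034,0],"twist":[0,0,-0.112],"jaw":1},
    {"xyz":[-0.007,0.068,0],"twist":[0,0,-0.224],"jaw":1},
    {"xyz":[-0.0106,0.102,0],"twist":[0,0,-0.336],"jaw":1},
    {"xyz":[-0.014,0.136,0],"twist":[0,0,-0.448],"jaw":1},
    {"xyz":[-0.018,0.17,0],"twist":[0,0,-0.56],"jaw":1},
    {"xyz":[-0.021,0.204,0],"twist":[0,0,-0.672],"jaw":1},
    {"xyz":[-0.025,0.238,0],"twist":[0,0,-0.784],"jaw":1},
    {"xyz":[-0.028,0.272,0],"twist":[0,0,-0.896],"jaw":1},
    {"xyz":[-0.032,0.306,0],"twist":[0,0,-1.008],"jaw":1},
    {"xyz":[-0.035,0.34,0],"twist":[0,0,-1.12],"jaw":1},
    {"xyz":[-0.039,0.374,0],"twist":[0,0,-1.232],"jaw":1},
    {"xyz":[-0.0425,0.408,0],"twist":[0,0,-1.344],"jaw":1},
  ],
)

```text
clock: 17.17
tcp_pos: [0.503, -0.2388, 0.2153]
orientation: [-0.0, 0.744, 0.668, -0.0]
wrist_force: [1.7, 0.3, 0.5]
finger_gap: 0.0854
```

```bash
python3 go.py .508 -.305 .16 1.684
```

```text
t 17.17 tcp [ 0.503  -0.2388  0.2153] th 1.4623 gap 0.0854 F [1.7 0.3 0.5]
xyz [-0.0652  0.0122  0.0553] twist [-0.0008  0.0003 -0.2217]
```

Emit:
servo_tool(
  targets=[
    {"xyz":[-0.025,0.005,0.015],"twist":[0,0,-0.1],"jaw":1},
    {"xyz":[-0.05,0.01,0.03],"twist":[0,0,-0.2],"jaw":1},
    {"xyz":[-0.0652,0.0122,0.05],"twist":[0,0,-0.2217],"jaw":1},
    {"xyz":[-0.0652,0.0122,0.0553],"twist":[0,0,-0.2217],"jaw":1},
    {"xyz":[-0.0652,0.0122,0.0553],"twist":[0,0,-0.2217],"jaw":1},
    {"xyz":[-0.0652,0.0122,0.0553],"twist":[0,0,-0.2217],"jaw":1},
    {"xyz":[-0.0652,0.0122,0.0553],"twist":[0,0,-0.2217],"jaw":1},
  ],
)

```text
clock: 17.75
tcp_pos: [0.5091, -0.3029, 0.1626]
orientation: [0.001, 0.668, 0.744, -0.0]
wrist_force: [-0.6, -0.3, 0.1]
finger_gap: 0.0856
```

```bash
python3 go.py .508 -.305 .03 1.684; python3 - <<'E'
from wm import *
c=cam('wrist'); save(c,'w6.png'); np.savez('w6.npz',**c)
hsv=cv2.cvtColor(c['color'],cv2.COLOR_RGB2HSV)
wfind(c,(10,60,60),(28,255,255),.038,(220,120,420,320))
E
```

```text
t 17.75 tcp [ 0.5091 -0.3029  0.1626] th 1.6794 gap 0.0856 F [-0.6 -0.3  0.1]
xyz [-0.0017 -0.0016  0.1326] twist [ 0.0017  0.0021 -0.0046]
[ 0.5082 -0.3047] r 0.0262
```

View pics/w6.png

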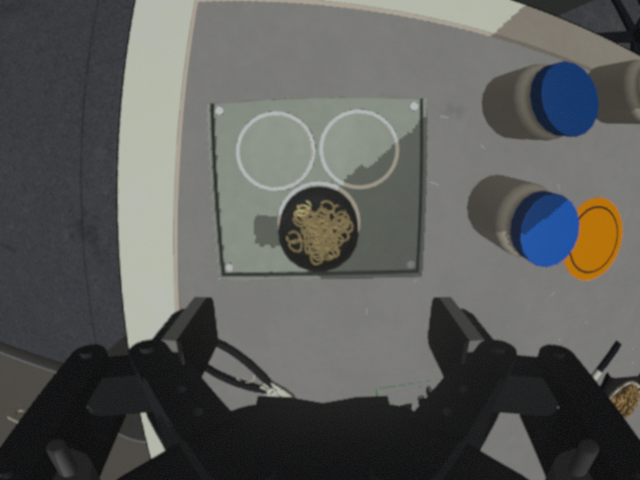

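The cleaner is at (318,228), with wool on its top. The empty rings are at (276,150) and (359,149).

```bash
python3 - <<'E'
from wm import *
c=dict(np.load('w6.npz'))
print('cleaner',wray(c,318,228,.041),wray(c,278,228,.041),wray(c,358,228,.041),'rings R/L',wray(c,276,150,.004),wray(c,359,149,.004),wray(c,600,239,.0035))
E
```

```text
cleaner [ 0.5046 -0.3054] [ 0.5078 -0.3346] [ 0.5014 -0.2764] rings R/L [ 0.4526 -0.3455] [ 0.4447 -0.2792] [ 0.4906 -0.014 ]
```

Emit:
servo_tool(
  targets=[
    {"xyz":[-0.002,-0.002,0.03],"twist":[0.001,0.002,-0.004],"jaw":1},
    {"xyz":[-0.002,-0.002,0.06],"twist":[0.001,0.002,-0.004],"jaw":1},
    {"xyz":[-0.002,-0.002,0.085],"twist":[0.001,0.002,-0.004],"jaw":1},
    {"xyz":[-0.002,-0.002,0.11],"twist":[0.001,0.002,-0.004],"jaw":1},
    {"xyz":[-0.002,-0.002,0.13],"twist":[0.001,0.002,-0.004],"jaw":1},
    {"xyz":[-0.002,-0.002,0.145],"twist":[0.001,0.002,-0.004],"jaw":1},
    {"xyz":[-0.002,-0.002,0.153],"twist":[0.001,0.002,-0.004],"jaw":1},
    {"xyz":[-0.002,-0.002,0.156],"twist":[0.001,0.002,-0.004],"jaw":1},
    {"xyz":[-0.002,-0.002,0.156],"twist":[0.001,0.002,-0.004],"jaw":1},
  ],
)

```text
clock: 18.55
tcp_pos: [0.5079, -0.3061, 0.0067]
orientation: [0.001, 0.666, 0.746, 0.0]
wrist_force: [0.1, -0.3, -0.1]
finger_gap: 0.0857
```

Emit:
servo_tool(
  targets=[
    {"xyz":[0,0,0],"twist":[0,0,0],"jaw":0.75},
    {"xyz":[0,0,0],"twist":[0,0,0],"jaw":0.65},
    {"xyz":[0,0,0],"twist":[0,0,0],"jaw":0.5},
    {"xyz":[0,0,0],"twist":[0,0,0],"jaw":0.5},
    {"xyz":[0,0,0],"twist":[0,0,0],"jaw":0.5},
    {"xyz":[0,0,0],"twist":[0,0,0],"jaw":0.5},
    {"xyz":[0,0,0],"twist":[0,0,0],"jaw":0.5},
  ],
  squeeze=40,
)

```text
clock: 19.13
tcp_pos: [0.5086, -0.307, 0.0084]
orientation: [0.002, 0.666, 0.746, 0.0]
wrist_force: [-1.3, 1.1, 5.5]
finger_gap: 0.0603
```

Emit:
servo_tool(
  targets=[
    {"xyz":[0,0,-0.004],"twist":[0,0,0],"jaw":0.5},
    {"xyz":[0,0,-0.012],"twist":[0,0,0],"jaw":0.5},
    {"xyz":[0,0,-0.03],"twist":[0,0,0],"jaw":0.5},
    {"xyz":[0,0,-0.055],"twist":[0,0,0],"jaw":0.5},
    {"xyz":[0,0,-0.08],"twist":[0,0,0],"jaw":0.5},
    {"xyz":[0,0,-0.105],"twist":[0,0,0],"jaw":0.5},
    {"xyz":[0,0,-0.13],"twist":[0,0,0],"jaw":0.5},
    {"xyz":[0,0,-0.148],"twist":[0,0,0],"jaw":0.5},
    {"xyz":[0,0,-0.152],"twist":[0,0,0],"jaw":0.5},
    {"xyz":[0,0,-0.152],"twist":[0,0,0],"jaw":0.5},
  ],
)

```text
clock: 19.97
tcp_pos: [0.5084, -0.3072, 0.1605]
orientation: [0.002, 0.666, 0.746, 0.0]
wrist_force: [-0.4, 0.2, -2.2]
finger_gap: 0.0604
```

```bash
python3 go.py .4934 -.0213 .16 1.684; python3 - <<'E'
from wm import *
c=cam('wrist'); save(c,'w7.png'); np.savez('w7.npz',**c)
E
```

```text
t 19.97 tcp [ 0.5084 -0.3072  0.1605] th 1.6826 gap 0.0604 F [-0.4  0.2 -2.2]
xyz [ 0.2858  0.017  -0.0004] twist [ 0.0035  0.0033 -0.0014]
```

View pics/w7.png

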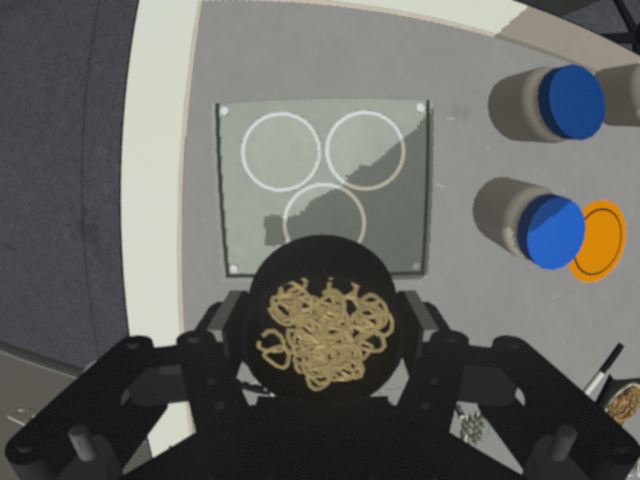

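The cleaner is held level between the fingers at about (321,320). The pad is at (600,240).

```bash
python3 - <<'E'
from wm import *
c=dict(np.load('w7.npz')); z=.1605+.041-.0084
for q in ((321,235),(244,318),(399,318),(321,402)): print(wray(c,*q,z))
E
```

```text
[ 0.4696 -0.3105]
[ 0.5009 -0.3329]
[ 0.495  -0.2815]
[ 0.5334 -0.3034]
```

Emit:
servo_tool(
  targets=[
    {"xyz":[0.012,0,0],"twist":[0,0,0],"jaw":0.5},
    {"xyz":[0.035,0.001,0],"twist":[0,0,0],"jaw":0.5},
    {"xyz":[0.065,0.003,0],"twist":[0,0,0],"jaw":0.5},
    {"xyz":[0.095,0.005,0],"twist":[0,0,0],"jaw":0.5},
    {"xyz":[0.125,0.007,0],"twist":[0,0,0],"jaw":0.5},
    {"xyz":[0.155,0.009,0],"twist":[0,0,0],"jaw":0.5},
    {"xyz":[0.185,0.011,0],"twist":[0,0,0],"jaw":0.5},
    {"xyz":[0.215,0.0128,0],"twist":[0,0,0],"jaw":0.5},
    {"xyz":[0.245,0.0145,0],"twist":[0,0,0],"jaw":0.5},
    {"xyz":[0.27,0.016,0],"twist":[0,0,0],"jaw":0.5},
    {"xyz":[0.282,0.017,0],"twist":[0,0,0],"jaw":0.5},
    {"xyz":[0.2858,0.017,0],"twist":[0,0,0],"jaw":0.5},
  ],
)

```text
clock: 21.02
tcp_pos: [0.4907, -0.018, 0.1568]
orientation: [-0.001, 0.665, 0.747, -0.001]
wrist_force: [-0.2, -0.6, -1.5]
finger_gap: 0.0602
```

Emit:
servo_tool(
  targets=[
    {"xyz":[0,0,0.01],"twist":[0,0,0],"jaw":0.5},
    {"xyz":[0,0,0.03],"twist":[0,0,0],"jaw":0.5},
    {"xyz":[0,0,0.055],"twist":[0,0,0],"jaw":0.5},
    {"xyz":[0,0,0.08],"twist":[0,0,0],"jaw":0.5},
    {"xyz":[0,0,0.1],"twist":[0,0,0],"jaw":0.5},
    {"xyz":[0,0,0.115],"twist":[0,0,0],"jaw":0.5},
    {"xyz":[0,0,0.12],"twist":[0,0,0],"jaw":0.5},
    {"xyz":[0,0,0.12],"twist":[0,0,0],"jaw":0.5},
    {"xyz":[0,0,0.12],"twist":[0,0,0],"jaw":0.5},
  ],
)

```text
clock: 21.77
tcp_pos: [0.4925, -0.0214, 0.038]
orientation: [0.0, 0.667, 0.745, -0.0]
wrist_force: [0.7, -0.9, -1.3]
finger_gap: 0.0603
```

```bash
python3 go.py .4934 -.0213 .010 1.684
```

```text
t 21.77 tcp [ 0.4925 -0.0214  0.038 ] th 1.6814 gap 0.0603 F [ 0.7 -0.9 -1.3]
xyz [-0.      0.0009  0.028 ] twist [ 0.0001  0.0004 -0.0026]
```

Emit:
servo_tool(
  targets=[
    {"xyz":[0,0.002,0.01],"twist":[0,0,0],"jaw":0.5},
    {"xyz":[0,0.0035,0.02],"twist":[0,0,0],"jaw":0.5},
    {"xyz":[0,0.0035,0.026],"twist":[0,0,0],"jaw":0.5},
    {"xyz":[0,0.0035,0.028],"twist":[0,0,0],"jaw":0.5},
    {"xyz":[0,0.0035,0.029],"twist":[0,0,0],"jaw":0.5},
    {"xyz":[0,0.0035,0.029],"twist":[0,0,0],"jaw":0.5},
    {"xyz":[0,0.0035,0.029],"twist":[0,0,0],"jaw":0.5},
  ],
)

```text
clock: 22.35
tcp_pos: [0.4962, -0.0201, 0.0094]
orientation: [0.001, 0.666, 0.746, 0.0]
wrist_force: [-0.4, -0.4, -1.5]
finger_gap: 0.0603
```

Emit:
servo_tool(
  targets=[
    {"xyz":[0,0,0.0005],"twist":[0,0,0],"jaw":0.5},
    {"xyz":[0,0,0.001],"twist":[0,0,0],"jaw":0.5},
    {"xyz":[0,0,0.001],"twist":[0,0,0],"jaw":0.5},
  ],
)

```text
clock: 22.6
tcp_pos: [0.4962, -0.0202, 0.0084]
orientation: [0.001, 0.666, 0.746, 0.0]
wrist_force: [-0.3, -0.4, -1.7]
finger_gap: 0.0603
```

Emit:
servo_tool(
  targets=[
    {"xyz":[0,0,0.0007],"twist":[0,0,0],"jaw":0.5},
    {"xyz":[0,0,0.0013],"twist":[0,0,0],"jaw":0.5},
    {"xyz":[0,0,0.0013],"twist":[0,0,0],"jaw":0.5},
  ],
)

```text
clock: 22.85
tcp_pos: [0.4962, -0.0202, 0.0074]
orientation: [0.001, 0.666, 0.746, 0.0]
wrist_force: [-0.4, 0.5, 3.7]
finger_gap: 0.0605
```

Emit:
servo_tool(
  targets=[
    {"xyz":[0,0,0],"twist":[0,0,0],"jaw":0.75},
    {"xyz":[0,0,0],"twist":[0,0,0],"jaw":0.85},
    {"xyz":[0,0,0],"twist":[0,0,0],"jaw":1},
    {"xyz":[0,0,0],"twist":[0,0,0],"jaw":1},
    {"xyz":[0,0,0],"twist":[0,0,0],"jaw":1},
    {"xyz":[0,0,-0.015],"twist":[0,0,0],"jaw":1},
    {"xyz":[0,0,-0.04],"twist":[0,0,0],"jaw":1},
    {"xyz":[0,0,-0.075],"twist":[0,0,0],"jaw":1},
    {"xyz":[0,0,-0.11],"twist":[0,0,0],"jaw":1},
    {"xyz":[0,0,-0.15],"twist":[0,0,0],"jaw":1},
    {"xyz":[0,0,-0.19],"twist":[0,0,0],"jaw":1},
    {"xyz":[0,0,-0.21],"twist":[0,0,0],"jaw":1},
  ],
)

```text
clock: 23.85
tcp_pos: [0.4974, -0.0204, 0.2219]
orientation: [0.003, 0.666, 0.746, 0.002]
wrist_force: [0.5, -0.8, -0.4]
finger_gap: 0.0851
```

```bash
python3 go.py .501 .1725 .20 .113; python3 - <<'E'
from wm import *
c=cam('wrist'); save(c,'w8.png'); np.savez('w8.npz',**c)
wfind(c,*ORA,.0035,(200,100,440,360)); wfind(c,(20,60,60),(28,255,255),.038,(250,140,400,320),50)
E
```

```text
t 23.85 tcp [ 0.4974 -0.0204  0.2219] th 1.6827 gap 0.0851 F [ 0.5 -0.8 -0.4]
xyz [0.1913 0.0249 0.0216] twist [ 0.007  -0.0034  1.5697]
[ 0.4915 -0.0221] r 0.044
[ 0.4964 -0.018 ] r 0.0265
[ 0.4708 -0.0348] r 0.0214
[ 0.4677 -0.0353] r 0.0302
```

View pics/w8.png

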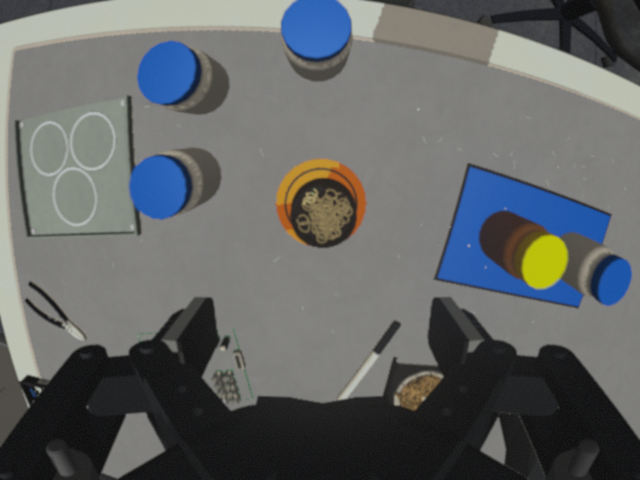

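The cleaner stands on the pad, with its cup at about (324,212) and the pad at (321,203). Part of that offset is parallax, so I'll check it in numbers.

```bash
python3 - <<'E'
from wm import *
c=dict(np.load('w8.npz')); print('pad',wray(c,321,203,.0035),'cup',wray(c,324,212,.0405), wray(c,324,247,.0405),wray(c,324,178,.0405))
from m import blobs
t=cam('top'); print(blobs(t,(10,60,60),(28,255,255),.038,(290,250,340,300),30))
cv2.imwrite('pics/t9.png',cv2.resize(t['color'][245:305,285:345,::-1],None,fx=8,fy=8,interpolation=cv2.INTER_CUBIC))
E
```

```text
pad [ 0.4915 -0.0215] cup [ 0.4929 -0.0184] [ 0.525  -0.0148] [ 0.4628 -0.0218]
[(array([ 0.4884, -0.0199]), (314.0, 274.5), (49.0, 48.0), 90.0)]
```

View pics/t9.png

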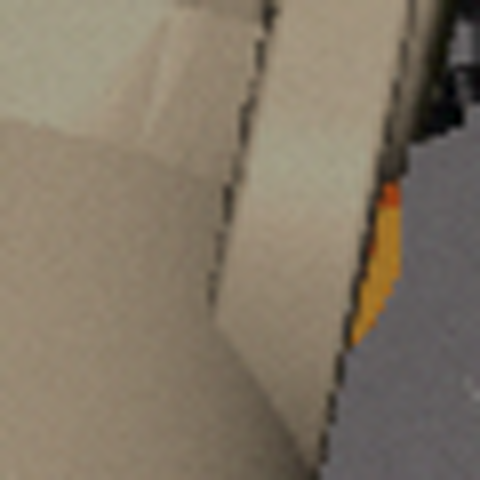

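The wrist view puts the cleaner about 3 mm from the pad's centre (the top view is hidden by the arm). Next I'll fetch the amber jar.

Emit:
servo_tool(
  targets=[
    {"xyz":[0.016,0.002,0],"twist":[0,0,0.12],"jaw":1},
    {"xyz":[0.032,0.004,0],"twist":[0,0,0.24],"jaw":1},
    {"xyz":[0.048,0.006,0],"twist":[0,0,0.36],"jaw":1},
    {"xyz":[0.064,0.008,0],"twist":[0,0,0.48],"jaw":1},
    {"xyz":[0.08,0.01,0],"twist":[0,0,0.6],"jaw":1},
    {"xyz":[0.096,0.012,0],"twist":[0,0,0.72],"jaw":1},
    {"xyz":[0.112,0.014,0],"twist":[0,0,0.84],"jaw":1},
    {"xyz":[0.128,0.016,0],"twist":[0,0,0.96],"jaw":1},
    {"xyz":[0.144,0.018,0],"twist":[0,0,1.08],"jaw":1},
    {"xyz":[0.16,0.02,0],"twist":[0,0,1.2],"jaw":1},
    {"xyz":[0.175,0.022,0],"twist":[0,0,1.32],"jaw":1},
    {"xyz":[0.185,0.024,0],"twist":[0,0,1.44],"jaw":1},
  ],
)

```text
clock: 24.95
tcp_pos: [0.4982, 0.1676, 0.2153]
orientation: [0.0, 0.993, 0.119, -0.001]
wrist_force: [-0.8, -0.4, -0.3]
finger_gap: 0.0855
```

```bash
python3 go.py .5015 .1725 .20 .113
```

```text
t 24.95 tcp [0.4982 0.1676 0.2153] th 0.2377 gap 0.0855 F [-0.8 -0.4 -0.3]
xyz [ 0.0044 -0.004   0.0153] twist [0.0002 0.0016 0.1247]
```

Emit:
servo_tool(
  targets=[
    {"xyz":[0.0044,-0.004,0.01],"twist":[0,0.0016,0.12],"jaw":1},
    {"xyz":[0.0044,-0.004,0.0153],"twist":[0,0.0016,0.1247],"jaw":1},
    {"xyz":[0.0044,-0.004,0.0153],"twist":[0,0.0016,0.1247],"jaw":1},
    {"xyz":[0.0044,-0.004,0.0153],"twist":[0,0.0016,0.1247],"jaw":1},
    {"xyz":[0.0044,-0.004,0.0153],"twist":[0,0.0016,0.1247],"jaw":1},
  ],
)

```text
clock: 25.37
tcp_pos: [0.5021, 0.1709, 0.2013]
orientation: [0.0, 0.998, 0.06, 0.001]
wrist_force: [-0.3, -0.7, -0.2]
finger_gap: 0.0856
```

```bash
python3 go.py .5015 .1725 .0525 .113; python3 - <<'E'
from wm import *
c=cam('wrist'); wfind(c,*YEL,.0983,(200,100,450,360))
E
```

```text
t 25.37 tcp [0.5021 0.1709 0.2013] th 0.1194 gap 0.0856 F [-0.3 -0.7 -0.2]
xyz [-0.0006 -0.0018  0.1488] twist [ 0.0005 -0.0014  0.0064]
[0.5   0.175] r 0.0255
```

Emit:
servo_tool(
  targets=[
    {"xyz":[-0.0006,-0.0025,0.025],"twist":[0,-0.001,0.006],"jaw":1},
    {"xyz":[-0.0006,-0.0025,0.05],"twist":[0,-0.001,0.006],"jaw":1},
    {"xyz":[-0.0006,-0.0025,0.075],"twist":[0,-0.001,0.006],"jaw":1},
    {"xyz":[-0.0006,-0.0025,0.1],"twist":[0,-0.001,0.006],"jaw":1},
    {"xyz":[-0.0006,-0.0025,0.12],"twist":[0,-0.001,0.006],"jaw":1},
    {"xyz":[-0.0006,-0.0025,0.138],"twist":[0,-0.001,0.006],"jaw":1},
    {"xyz":[-0.0006,-0.0025,0.1488],"twist":[0,-0.001,0.006],"jaw":1},
    {"xyz":[-0.0006,-0.0025,0.1488],"twist":[0,-0.001,0.006],"jaw":1},
    {"xyz":[-0.0006,-0.0025,0.1488],"twist":[0,-0.001,0.006],"jaw":1},
  ],
)

```text
clock: 26.17
tcp_pos: [0.5016, 0.1734, 0.0528]
orientation: [0.0, 0.998, 0.056, 0.0]
wrist_force: [0.2, -0.7, 0.6]
finger_gap: 0.0858
```

Emit:
servo_tool(
  targets=[
    {"xyz":[0,0,0],"twist":[0,0,0],"jaw":0.6},
    {"xyz":[0,0,0],"twist":[0,0,0],"jaw":0.5},
    {"xyz":[0,0,0],"twist":[0,0,0],"jaw":0.4},
    {"xyz":[0,0,0],"twist":[0,0,0],"jaw":0.4},
    {"xyz":[0,0,0],"twist":[0,0,0],"jaw":0.4},
    {"xyz":[0,0,0],"twist":[0,0,0],"jaw":0.4},
    {"xyz":[0,0,0],"twist":[0,0,0],"jaw":0.4},
    {"xyz":[0,0,0],"twist":[0,0,0],"jaw":0.4},
  ],
  squeeze=50,
)

```text
clock: 26.83
tcp_pos: [0.5025, 0.174, 0.0545]
orientation: [-0.0, 0.998, 0.056, 0.002]
wrist_force: [-2.3, 0.2, 6.2]
finger_gap: 0.0531
```

Emit:
servo_tool(
  targets=[
    {"xyz":[0,0,-0.004],"twist":[0,0,0],"jaw":0.4},
    {"xyz":[0,0,-0.01],"twist":[0,0,0],"jaw":0.4},
    {"xyz":[0,0,-0.025],"twist":[0,0,0],"jaw":0.4},
    {"xyz":[0,0,-0.05],"twist":[0,0,0],"jaw":0.4},
    {"xyz":[0,0,-0.075],"twist":[0,0,0],"jaw":0.4},
    {"xyz":[0,0,-0.1],"twist":[0,0,0],"jaw":0.4},
    {"xyz":[0,0,-0.125],"twist":[0,0,0],"jaw":0.4},
    {"xyz":[0,0,-0.15],"twist":[0,0,0],"jaw":0.4},
    {"xyz":[0,0,-0.168],"twist":[0,0,0],"jaw":0.4},
    {"xyz":[0,0,-0.17],"twist":[0,0,0],"jaw":0.4},
    {"xyz":[0,0,-0.17],"twist":[0,0,0],"jaw":0.4},
  ],
)

```text
clock: 27.75
tcp_pos: [0.5024, 0.174, 0.224]
orientation: [-0.0, 0.998, 0.056, 0.002]
wrist_force: [0.1, 0.8, -3.0]
finger_gap: 0.0536
```

```bash
python3 go.py .4455 -.2805 .22 .113; python3 - <<'E'
from wm import *
c=cam('wrist'); save(c,'w10.png')
E
```

```text
t 27.75 tcp [0.5024 0.174  0.224 ] th 0.1121 gap 0.0536 F [ 0.1  0.8 -3. ]
xyz [-0.1074  0.4452  0.0036] twist [ 0.0001 -0.0042 -0.0009]
```

Emit:
servo_tool(
  targets=[
    {"xyz":[-0.004,0.016,0],"twist":[0,0,0],"jaw":0.4},
    {"xyz":[-0.012,0.05,0],"twist":[0,0,0],"jaw":0.4},
    {"xyz":[-0.02,0.085,0],"twist":[0,0,0],"jaw":0.4},
    {"xyz":[-0.029,0.12,0],"twist":[0,0,0],"jaw":0.4},
    {"xyz":[-0.037,0.155,0],"twist":[0,0,0],"jaw":0.4},
    {"xyz":[-0.0455,0.19,0],"twist":[0,0,0],"jaw":0.4},
    {"xyz":[-0.054,0.225,0],"twist":[0,0,0],"jaw":0.4},
    {"xyz":[-0.0625,0.26,0],"twist":[0,0,0],"jaw":0.4},
    {"xyz":[-0.071,0.295,0],"twist":[0,0,0],"jaw":0.4},
    {"xyz":[-0.079,0.33,0],"twist":[0,0,0],"jaw":0.4},
    {"xyz":[-0.088,0.365,0],"twist":[0,0,0],"jaw":0.4},
    {"xyz":[-0.096,0.4,0],"twist":[0,0,0],"jaw":0.4},
  ],
)

```text
clock: 28.8
tcp_pos: [0.4492, -0.2354, 0.2206]
orientation: [-0.001, 0.998, 0.056, -0.001]
wrist_force: [0.8, 0.6, -2.1]
finger_gap: 0.0537
```

Emit:
servo_tool(
  targets=[
    {"xyz":[-0.005,0.022,0],"twist":[0,0,0],"jaw":0.4},
    {"xyz":[-0.009,0.037,0],"twist":[0,0,0],"jaw":0.4},
    {"xyz":[-0.011,0.0447,0],"twist":[0,0,0],"jaw":0.4},
    {"xyz":[-0.011,0.0447,0],"twist":[0,0,0],"jaw":0.4},
    {"xyz":[-0.011,0.0447,0],"twist":[0,0,0],"jaw":0.4},
    {"xyz":[-0.011,0.0447,0],"twist":[0,0,0],"jaw":0.4},
  ],
)

```text
clock: 29.3
tcp_pos: [0.4447, -0.2787, 0.2221]
orientation: [-0.001, 0.998, 0.056, 0.0]
wrist_force: [-0.3, 0.3, -3.4]
finger_gap: 0.0532
```

```bash
python3 go.py .4459 -.280 .057 .113
```

```text
t 29.3 tcp [ 0.4447 -0.2787  0.2221] th 0.113 gap 0.0532 F [-0.3  0.3 -3.4]
xyz [0.0009 0.0017 0.1651] twist [-0.0014 -0.0004  0.    ]
```

Emit:
servo_tool(
  targets=[
    {"xyz":[0.0005,0.001,0.03],"twist":[-0.001,0,0],"jaw":0.4},
    {"xyz":[0.0005,0.001,0.06],"twist":[-0.001,0,0],"jaw":0.4},
    {"xyz":[0.0005,0.001,0.09],"twist":[-0.001,0,0],"jaw":0.4},
    {"xyz":[0.0005,0.001,0.115],"twist":[-0.001,0,0],"jaw":0.4},
    {"xyz":[0.0005,0.001,0.135],"twist":[-0.001,0,0],"jaw":0.4},
    {"xyz":[0.0005,0.001,0.15],"twist":[-0.001,0,0],"jaw":0.4},
    {"xyz":[0.0005,0.001,0.159],"twist":[-0.001,0,0],"jaw":0.4},
    {"xyz":[0.0005,0.001,0.164],"twist":[-0.001,0,0],"jaw":0.4},
    {"xyz":[0.0005,0.001,0.166],"twist":[-0.001,0,0],"jaw":0.4},
    {"xyz":[0.0005,0.001,0.167],"twist":[-0.001,0,0],"jaw":0.4},
    {"xyz":[0.0005,0.001,0.168],"twist":[-0.001,0,0],"jaw":0.4},
    {"xyz":[0.0005,0.001,0.168],"twist":[-0.001,0,0],"jaw":0.4},
  ],
)

```text
clock: 30.3
tcp_pos: [0.4465, -0.2815, 0.0557]
orientation: [0.001, 0.998, 0.056, 0.001]
wrist_force: [0.5, -0.3, -1.6]
finger_gap: 0.0535
```

Emit:
servo_tool(
  targets=[
    {"xyz":[0,0,0],"twist":[0,0,0],"jaw":0.4},
    {"xyz":[0,0,0],"twist":[0,0,0],"jaw":0.4},
  ],
)

```text
clock: 30.47
tcp_pos: [0.4464, -0.2816, 0.0556]
orientation: [0.001, 0.998, 0.056, 0.001]
wrist_force: [0.6, -0.9, -0.6]
finger_gap: 0.0538
```

Emit:
servo_tool(
  targets=[
    {"xyz":[0,-0.001,0.001],"twist":[0,0,0],"jaw":0.4},
    {"xyz":[0,-0.001,0.0017],"twist":[0,0,0],"jaw":0.4},
    {"xyz":[0,-0.001,0.0017],"twist":[0,0,0],"jaw":0.4},
  ],
)

```text
clock: 30.72
tcp_pos: [0.4465, -0.2816, 0.0554]
orientation: [0.002, 0.998, 0.056, 0.002]
wrist_force: [-3.7, -0.5, 11.6]
finger_gap: 0.0536
```

Emit:
servo_tool(
  targets=[
    {"xyz":[0,0,-0.0005],"twist":[0,0,0],"jaw":0.6},
    {"xyz":[0,0,-0.0005],"twist":[0,0,0],"jaw":0.75},
    {"xyz":[0,0,-0.0005],"twist":[0,0,0],"jaw":1},
    {"xyz":[0,0,-0.0005],"twist":[0,0,0],"jaw":1},
    {"xyz":[0,0,-0.0005],"twist":[0,0,0],"jaw":1},
    {"xyz":[0,0,-0.02],"twist":[0,0,0],"jaw":1},
    {"xyz":[0,0,-0.045],"twist":[0,0,0],"jaw":1},
    {"xyz":[0,0,-0.08],"twist":[0,0,0],"jaw":1},
    {"xyz":[0,0,-0.115],"twist":[0,0,0],"jaw":1},
    {"xyz":[0,0,-0.15],"twist":[0,0,0],"jaw":1},
    {"xyz":[0,0,-0.165],"twist":[0,0,0],"jaw":1},
    {"xyz":[0,0,-0.165],"twist":[0,0,0],"jaw":1},
  ],
)

```text
clock: 31.72
tcp_pos: [0.4474, -0.2814, 0.2226]
orientation: [0.003, 0.998, 0.056, 0.004]
wrist_force: [0.6, -0.2, 0.2]
finger_gap: 0.0856
```

```bash
python3 go.py .513 .2735 .20 .113; python3 - <<'E'
from wm import *
c=cam('wrist'); wfind(c,*YEL,.099,(200,100,450,360))
E
```

```text
t 31.72 tcp [ 0.4474 -0.2814  0.2226] th 0.1121 gap 0.0856 F [ 0.6 -0.2  0.2]
xyz [ 0.1272 -0.5442  0.0196] twist [ 0.007  -0.0066 -0.0009]
[ 0.4438 -0.2794] r 0.0253
```

Amber is back at (.444,-.279), having started at (.445,-.280). Now the white jar.

Emit:
servo_tool(
  targets=[
    {"xyz":[0.0085,-0.036,0],"twist":[0,0,0],"jaw":1},
    {"xyz":[0.017,-0.072,0],"twist":[0,0,0],"jaw":1},
    {"xyz":[0.025,-0.108,0],"twist":[0,0,0],"jaw":1},
    {"xyz":[0.034,-0.144,0],"twist":[0,0,0],"jaw":1},
    {"xyz":[0.042,-0.18,0],"twist":[0,0,0],"jaw":1},
    {"xyz":[0.0505,-0.216,0],"twist":[0,0,0],"jaw":1},
    {"xyz":[0.059,-0.252,0],"twist":[0,0,0],"jaw":1},
    {"xyz":[0.067,-0.288,0],"twist":[0,0,0],"jaw":1},
    {"xyz":[0.076,-0.324,0],"twist":[0,0,0],"jaw":1},
    {"xyz":[0.084,-0.36,0],"twist":[0,0,0],"jaw":1},
    {"xyz":[0.0925,-0.396,0],"twist":[0,0,0],"jaw":1},
    {"xyz":[0.1,-0.43,0],"twist":[0,0,0],"jaw":1},
  ],
)

```text
clock: 32.77
tcp_pos: [0.4956, 0.1606, 0.2155]
orientation: [0.001, 0.998, 0.056, -0.001]
wrist_force: [0.2, -0.8, 0.3]
finger_gap: 0.0854
```

Emit:
servo_tool(
  targets=[
    {"xyz":[0.008,-0.034,0.005],"twist":[0,0,0],"jaw":1},
    {"xyz":[0.016,-0.066,0.01],"twist":[0,0,0],"jaw":1},
    {"xyz":[0.022,-0.092,0.015],"twist":[0,0,0],"jaw":1},
    {"xyz":[0.026,-0.109,0.02],"twist":[0.005,-0.005,0],"jaw":1},
    {"xyz":[0.0272,-0.1142,0.02],"twist":[0.005,-0.005,0],"jaw":1},
    {"xyz":[0.0272,-0.1142,0.02],"twist":[0.005,-0.005,0],"jaw":1},
    {"xyz":[0.0272,-0.1142,0.02],"twist":[0.005,-0.005,0],"jaw":1},
    {"xyz":[0.0272,-0.1142,0.02],"twist":[0.005,-0.005,0],"jaw":1},
  ],
)

```text
clock: 33.43
tcp_pos: [0.5111, 0.2738, 0.1975]
orientation: [-0.001, 0.998, 0.055, -0.002]
wrist_force: [0.0, -0.2, 1.2]
finger_gap: 0.0854
```

```bash
python3 go.py .513 .2735 .0495 .113; python3 - <<'E'
from wm import *
c=cam('wrist'); print(wray(c,320,240,.0983)); save(c,'w11.png')
E
```

```text
t 33.43 tcp [0.5111 0.2738 0.1975] th 0.1105 gap 0.0854 F [ 0.  -0.2  1.2]
xyz [0.0025 0.0009 0.148 ] twist [-0.0032  0.0041 -0.0025]
[0.509  0.2774]
```

View pics/w11.png

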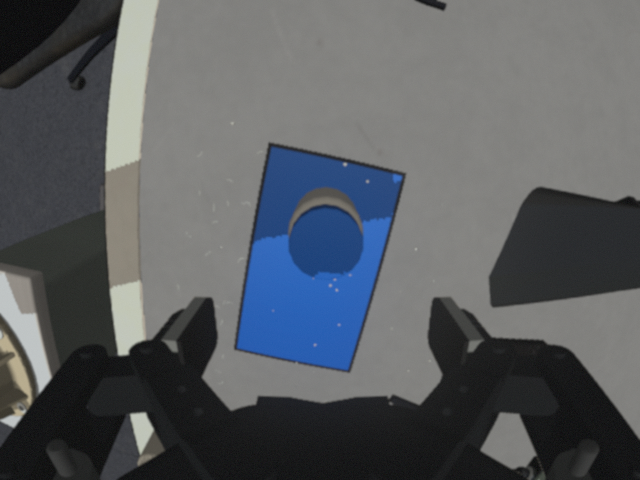

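The white jar still stands there, cap at (326,240), between the fingers. I'll descend and grip it.

Emit:
servo_tool(
  targets=[
    {"xyz":[0.002,0,0.025],"twist":[-0.003,0.004,0],"jaw":1},
    {"xyz":[0.002,0,0.05],"twist":[-0.003,0.004,0],"jaw":1},
    {"xyz":[0.002,0,0.075],"twist":[-0.003,0.004,0],"jaw":1},
    {"xyz":[0.002,0,0.1],"twist":[-0.003,0.004,0],"jaw":1},
    {"xyz":[0.002,0,0.12],"twist":[-0.003,0.004,0],"jaw":1},
    {"xyz":[0.002,0,0.138],"twist":[-0.003,0.004,0],"jaw":1},
    {"xyz":[0.002,0,0.148],"twist":[-0.003,0.004,0],"jaw":1},
    {"xyz":[0.002,0,0.148],"twist":[-0.003,0.004,0],"jaw":1},
    {"xyz":[0.002,0,0.148],"twist":[-0.003,0.004,0],"jaw":1},
  ],
)

```text
clock: 34.23
tcp_pos: [0.5126, 0.2751, 0.0499]
orientation: [-0.0, 0.998, 0.055, 0.0]
wrist_force: [-0.7, 0.2, 0.4]
finger_gap: 0.0853
```

Emit:
servo_tool(
  targets=[
    {"xyz":[0,0,0],"twist":[0,0,0],"jaw":0.6},
    {"xyz":[0,0,0],"twist":[0,0,0],"jaw":0.5},
    {"xyz":[0,0,0],"twist":[0,0,0],"jaw":0.4},
    {"xyz":[0,0,0],"twist":[0,0,0],"jaw":0.4},
    {"xyz":[0,0,0],"twist":[0,0,0],"jaw":0.4},
    {"xyz":[0,0,0],"twist":[0,0,0],"jaw":0.4},
    {"xyz":[0,0,0],"twist":[0,0,0],"jaw":0.4},
    {"xyz":[0,0,0],"twist":[0,0,0],"jaw":0.4},
  ],
  squeeze=50,
)

```text
clock: 34.9
tcp_pos: [0.5135, 0.2762, 0.0514]
orientation: [-0.001, 0.998, 0.056, 0.002]
wrist_force: [-0.6, -1.3, 5.3]
finger_gap: 0.0556
```

Emit:
servo_tool(
  targets=[
    {"xyz":[0,0,-0.004],"twist":[0,0,0],"jaw":0.4},
    {"xyz":[0,0,-0.01],"twist":[0,0,0],"jaw":0.4},
    {"xyz":[0,0,-0.025],"twist":[0,0,0],"jaw":0.4},
    {"xyz":[0,0,-0.05],"twist":[0,0,0],"jaw":0.4},
    {"xyz":[0,0,-0.075],"twist":[0,0,0],"jaw":0.4},
    {"xyz":[0,0,-0.1],"twist":[0,0,0],"jaw":0.4},
    {"xyz":[0,0,-0.125],"twist":[0,0,0],"jaw":0.4},
    {"xyz":[0,0,-0.15],"twist":[0,0,0],"jaw":0.4},
    {"xyz":[0,0,-0.168],"twist":[0,0,0],"jaw":0.4},
    {"xyz":[0,0,-0.17],"twist":[0,0,0],"jaw":0.4},
    {"xyz":[0,0,-0.17],"twist":[0,0,0],"jaw":0.4},
  ],
)

```text
clock: 35.82
tcp_pos: [0.5132, 0.2761, 0.2209]
orientation: [-0.001, 0.998, 0.056, 0.002]
wrist_force: [-0.3, -0.2, -1.8]
finger_gap: 0.0555
```

```bash
python3 go.py .4534 -.3480 .22 .113
```

```text
t 35.82 tcp [0.5132 0.2761 0.2209] th 0.1121 gap 0.0555 F [-0.3 -0.2 -1.8]
xyz [-1.292e-01  6.135e-01 -4.000e-04] twist [-0.0014 -0.0033 -0.0009]
```

Emit:
servo_tool(
  targets=[
    {"xyz":[-0.003,0.015,0],"twist":[0,0,0],"jaw":0.4},
    {"xyz":[-0.0095,0.045,0],"twist":[0,0,0],"jaw":0.4},
    {"xyz":[-0.017,0.08,0],"twist":[0,0,0],"jaw":0.4},
    {"xyz":[-0.024,0.115,0],"twist":[0,0,0],"jaw":0.4},
    {"xyz":[-0.0315,0.15,0],"twist":[0,0,0],"jaw":0.4},
    {"xyz":[-0.039,0.185,0],"twist":[0,0,0],"jaw":0.4},
    {"xyz":[-0.046,0.22,0],"twist":[0,0,0],"jaw":0.4},
    {"xyz":[-0.0535,0.255,0],"twist":[0,0,0],"jaw":0.4},
    {"xyz":[-0.061,0.29,0],"twist":[0,0,0],"jaw":0.4},
    {"xyz":[-0.068,0.325,0],"twist":[0,0,0],"jaw":0.4},
    {"xyz":[-0.0755,0.36,0],"twist":[0,0,0],"jaw":0.4},
    {"xyz":[-0.083,0.395,0],"twist":[0,0,0],"jaw":0.4},
  ],
)

```text
clock: 36.82
tcp_pos: [0.472, -0.1277, 0.2173]
orientation: [-0.001, 0.998, 0.056, -0.001]
wrist_force: [1.2, -0.5, -1.5]
finger_gap: 0.0553
```

Emit:
servo_tool(
  targets=[
    {"xyz":[-0.0075,0.035,0],"twist":[0,0,0],"jaw":0.4},
    {"xyz":[-0.015,0.07,0],"twist":[0,0,0],"jaw":0.4},
    {"xyz":[-0.022,0.105,0],"twist":[0,0,0],"jaw":0.4},
    {"xyz":[-0.03,0.14,0],"twist":[0,0,0],"jaw":0.4},
    {"xyz":[-0.037,0.175,0],"twist":[0,0,0],"jaw":0.4},
    {"xyz":[-0.042,0.2,0],"twist":[0,0,0],"jaw":0.4},
    {"xyz":[-0.045,0.213,0],"twist":[0,0,0],"jaw":0.4},
    {"xyz":[-0.0453,0.2156,0],"twist":[0,0,0],"jaw":0.4},
    {"xyz":[-0.0453,0.2156,0],"twist":[0,0,0],"jaw":0.4},
    {"xyz":[-0.0453,0.2156,0],"twist":[0,0,0],"jaw":0.4},
    {"xyz":[-0.0453,0.2156,0],"twist":[0,0,0],"jaw":0.4},
  ],
)

```text
clock: 37.73
tcp_pos: [0.453, -0.3438, 0.2187]
orientation: [-0.001, 0.998, 0.057, -0.0]
wrist_force: [0.3, 1.1, -1.3]
finger_gap: 0.0558
```

```bash
python3 go.py .4540 -.3451 .054 .113;  python3 - <<'E'
from wm import *
c=cam('wrist'); save(c,'w12.png')
E
```

```text
t 37.73 tcp [ 0.453  -0.3438  0.2187] th 0.1135 gap 0.0558 F [ 0.3  1.1 -1.3]
xyz [0.0008 0.0018 0.1647] twist [-0.002   0.0003  0.0005]
```

View pics/w12.png

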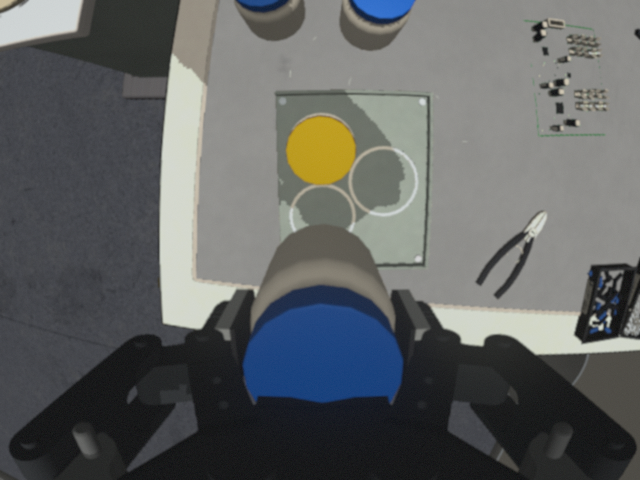

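The white jar is held over its ring at (322,215), and the amber jar stands on its own ring at (321,150). I'll lower it.

Emit:
servo_tool(
  targets=[
    {"xyz":[0,0.0005,0.03],"twist":[-0.001,0,0],"jaw":0.4},
    {"xyz":[0,0.0005,0.06],"twist":[-0.001,0,0],"jaw":0.4},
    {"xyz":[0,0.0005,0.09],"twist":[-0.001,0,0],"jaw":0.4},
    {"xyz":[0,0.0005,0.115],"twist":[-0.001,0,0],"jaw":0.4},
    {"xyz":[0,0.0005,0.135],"twist":[-0.001,0,0],"jaw":0.4},
    {"xyz":[0,0.0005,0.15],"twist":[-0.001,0,0],"jaw":0.4},
    {"xyz":[0,0.0005,0.159],"twist":[-0.001,0,0],"jaw":0.4},
    {"xyz":[0,0.0005,0.164],"twist":[-0.001,0,0],"jaw":0.4},
    {"xyz":[0,0.0005,0.166],"twist":[-0.001,0,0],"jaw":0.4},
    {"xyz":[0,0.0005,0.167],"twist":[-0.001,0,0],"jaw":0.4},
    {"xyz":[0,0.0005,0.167],"twist":[-0.001,0,0],"jaw":0.4},
    {"xyz":[0,0.0005,0.167],"twist":[-0.001,0,0],"jaw":0.4},
  ],
)

```text
clock: 38.78
tcp_pos: [0.4539, -0.3463, 0.0531]
orientation: [0.001, 0.998, 0.056, 0.001]
wrist_force: [0.8, -0.2, -1.0]
finger_gap: 0.0555
```

Emit:
servo_tool(
  targets=[
    {"xyz":[0,0,0.0005],"twist":[0,0,0],"jaw":0.4},
    {"xyz":[0,0,0.001],"twist":[0,0,0],"jaw":0.4},
    {"xyz":[0,0,0.001],"twist":[0,0,0],"jaw":0.4},
  ],
)

```text
clock: 39.03
tcp_pos: [0.4538, -0.3465, 0.0524]
orientation: [0.001, 0.998, 0.056, 0.001]
wrist_force: [-0.6, 0.4, 4.5]
finger_gap: 0.0553
```

Contact. I'll release, rise and retreat slightly.

Emit:
servo_tool(
  targets=[
    {"xyz":[0,0,0],"twist":[0,0,0],"jaw":0.6},
    {"xyz":[0,0,0],"twist":[0,0,0],"jaw":0.75},
    {"xyz":[0,0,0],"twist":[0,0,0],"jaw":1},
    {"xyz":[0,0,0],"twist":[0,0,0],"jaw":1},
    {"xyz":[0,0,0],"twist":[0,0,0],"jaw":1},
    {"xyz":[0,0,-0.02],"twist":[0,0,0],"jaw":1},
    {"xyz":[0,0,-0.045],"twist":[0,0,0],"jaw":1},
    {"xyz":[0,0,-0.08],"twist":[0,0,0],"jaw":1},
    {"xyz":[0,0,-0.115],"twist":[0,0,0],"jaw":1},
    {"xyz":[0,0,-0.15],"twist":[0,0,0],"jaw":1},
    {"xyz":[0,0,-0.165],"twist":[0,0,0],"jaw":1},
    {"xyz":[0,0,-0.165],"twist":[0,0,0],"jaw":1},
  ],
)

```text
clock: 40.03
tcp_pos: [0.455, -0.3475, 0.2209]
orientation: [0.003, 0.998, 0.056, 0.003]
wrist_force: [0.8, -0.3, 0.6]
finger_gap: 0.0852
```

Emit:
servo_tool(
  targets=[
    {"xyz":[-0.02,0.03,0],"twist":[0,0,0],"jaw":1},
    {"xyz":[-0.04,0.06,0],"twist":[0,0,0],"jaw":1},
    {"xyz":[-0.06,0.09,0],"twist":[0,0,0],"jaw":1},
    {"xyz":[-0.08,0.12,0],"twist":[0,0,0],"jaw":1},
    {"xyz":[-0.1,0.15,0],"twist":[0,0,0],"jaw":1},
    {"xyz":[-0.12,0.18,0],"twist":[0,0,0],"jaw":1},
    {"xyz":[-0.12,0.18,0],"twist":[0,0,0],"jaw":1},
    {"xyz":[-0.12,0.18,0],"twist":[0,0,0],"jaw":1},
    {"xyz":[-0.12,0.18,0],"twist":[0,0,0],"jaw":1},
    {"xyz":[-0.12,0.18,0],"twist":[0,0,0],"jaw":1},
  ],
)

```text
clock: 40.87
tcp_pos: [0.3545, -0.5367, 0.2154]
orientation: [-0.001, 0.998, 0.057, -0.0]
wrist_force: [0.1, 0.5, 0.7]
finger_gap: 0.0854
```

```bash
python3 - <<'E'
from wm import *
from m import blobs
c=cam('top'); save(c,'t13.png')
print([b[0] for b in blobs(c,(100,120,60),(125,255,255),.099,(400,220,500,365))],[b[0] for b in blobs(c,(24,150,80),(34,255,255),.099,(400,220,500,365))],blobs(c,(10,60,60),(28,150,255),.038,(290,250,340,300),30),blobs(c,(8,150,60),(24,255,255),.0035,(280,240,350,310)))
s=env.get_state(); print(s['tcp_pos'],s['qvel'].round(3),s['wrist_force'],s['clock'])
E
```

```text
[array([ 0.455 , -0.3492])] [array([ 0.4469, -0.2808])] [(array([ 0.4969, -0.0193]), (313.7, 270.6), (21.0, 22.6), 23.2)] [(array([ 0.4934, -0.0213]), (315.0, 273.5), (39.0, 38.0), 90.0)]
[ 0.35475734 -0.53660791  0.21572416] [ 0.005 -0.008  0.005 -0.    -0.004 -0.002] [-0.19344129  0.10898501 -0.47656199] 40.9167
```

View pics/t13.png

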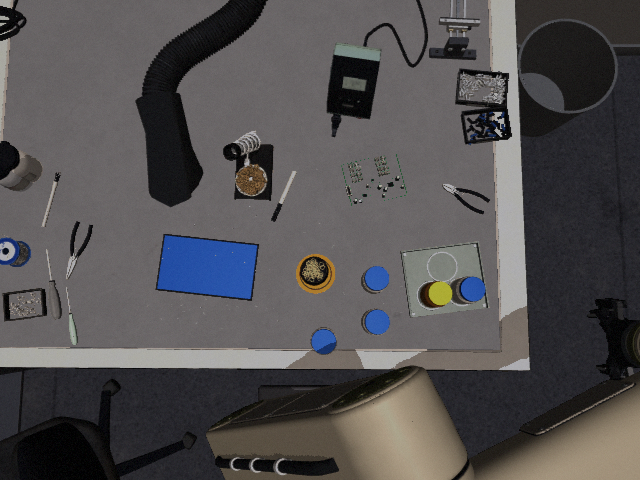

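The top view agrees: the jars are within 2 mm of their starting measurements, the cleaner is about 4 mm from the pad's centre, and the bystanders are where they were. I'll hand in.

```bash
python3 -c "
from workcell import env
print(env.hand_in())"
```

```text
the job is handed in; nothing more can be done
None
```

The job is done and handed in at about 41 s of the 128 s allowed. I moved both jars to the blue mat, set the cleaner on the orange pad, then put each jar back on its own ring.

- **Jars:** in the last top view, each stands upright within about 2 mm of where the same camera saw it at the start. That is white at (0.455, -0.349) m and amber at (0.447, -0.281) m.
- **Cleaner:** it is about 4 mm from the pad's centre in both the top and wrist views, against a limit of 15 mm. It ended slightly off-centre because two estimates of where it sat in the fingers differed by a few millimetres, and I split the difference.
- **Arm:** clear of everything, at rest, with no contact force.
- **Cutter, board and marker:** they look unmoved in the first and last top views. I compared these by eye and did not measure them.

No final check failed. One earlier top view of the cleaner was blocked by the arm, so the last top view above is the one that counts.

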